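# Find the balance point of a wax paddle

### The arm

A 6-joint arm with a two-finger parallel gripper is mounted at the origin on the work surface. World frame = base frame: x ahead of the robot, y to its left, z up, the work surface at z = 0. Lengths are in m, angles in degrees, forces in N, time in s.
With the tool pointing down it reaches from about 0.225 to 0.725 m from the base axis. Payload 3.1 kg.
Tool frame: the origin (TCP) lies at the very end of the fingers, on their centre line; the grasp point (between the pads) lies 19 mm behind it; x points along the fingers, y is the direction in which the jaws open and shut, and the axes are right-handed (so a half turn about x gives the same grasp; the last joint's range is limited). The gripper opens to 85 mm and grips with 20 to 120 N. Pads are 22 mm wide; open, the fingers measure 114 mm over their backs; the gripper's body (76 mm by 85 mm) begins 54 mm behind the grasp point. The pads swing forward as they close: fully open they stand 13 mm farther back than shut.
Start: joints at [-80.26, 2.75, 5.684, 92.934, 0, 82.678], TCP at [0.154, -0.502, 0.231] pointing down, gripper open.
Joint ranges: [-166.93, 166.93], [-56.73, 111.36], [-69.38, 81.34], [-121.58, 131.49], [-85.45, 84.26], [-180, 180]. Speed limits (degrees/s): [159.86, 159.86, 180, 180, 180, 180].

### API

Orientations are given as a 3x3 rotation matrix whose columns are the frame's x, y, z axes.
In Python, from rig import monitor, cams, job gives the robot as it stands. The module is installed in compiled form; this text tells all that it offers.
- The arm moves only by the tool arm_command, never from a script. Its argument "steps" is one flat list of numbers, 5 for each row, row after row: the shift along the tool's x, y, z each as a share of 25 cm, from -1 to 1, then the turn about the tool's x as a share of 90 degrees, from -1 to 1, then the opening, from -1 (shut) to 1 (fully open). A call has 1 to 10 rows; each row is the pose to reach, as a shift and turn from the pose commanded when the call began, along the tool's axes at that moment; what a row does not reach only later rows make up. A row lasts 1/8 s, in which the tool goes at most 62.5 mm and 10.7 degrees, less where a joint would pass 70% of its speed; a pose out of reach is approached as far as the arm can. A call with a number of a shift or a turn outside -1 to 1 is refused whole. A call with a gripper value outside its range is refused whole. The fingers move at their own pace and stop on an object; "squeeze" is the grip in N (left out, the last holds). Time passes only in rows, so rows that repeat a pose let the fingers close. It gives the time, the measured TCP pose, the force and the opening at its end, in the units of the state.
- monitor.sense(): the state, without advancing time (a new reading comes with each control period).
- cams.read_camera(name): name is "scene" or "top" or "wrist"; returns the picture (384x512x3 uint8, red, green, blue); there is no depth.
- cams.camera_params(name): a dict with "fx", "fy", "cx", "cy" (pixels), "cam_to_world" (4x4, takes a point from camera to world coordinates). Camera axes: x right, y down, z forward; pixel columns grow to the right and rows downward; lengths in m; the calibration is good to about 2 mm. A picture is of the moment at which its call begins: read the wrist's pose just before it. camera_params takes no time and is no camera call; for the wrist camera it gives the pose at the moment of the call.
- job.finish_job(): hands the job in, once; it reports no verdict.
The state is a dict: "clock": time; "joint_pos": joint angles; "qd": joint speeds; "joint_torque": joint torques, N m; "ee_pos": TCP position; "ee_rot": TCP orientation; "contact_force": force on the tool from outside, world axes, zero at the start; "wrist_torque": the same for the moment, N m; "width": finger opening in m.
Only numpy, scipy, OpenCV 4.12 (cv2) and the standard library are available. Lean on these libraries where they do the work, as an engineer would, in place of code of your own. Each camera call takes 0.05 s, during which the arm holds its last target.

### The job

Take the steel-bladed wooden paddle off its parking rest and balance it across the ridge of the steel balance stand, so that it stays there level by itself when let go. Feel for its balance point while you hold it: set it down on the ridge gently, never let it tip more than 15 degrees out of level, and leave the jars, the tin, the clip bars and the spatula where they are.

Things in the scene. Friction and masses are not known exactly. Their poses are not given: they have to be found in the camera images.
- paddle: Wax paddle along its x axis. Wooden handle 28 mm wide, 20 mm thick, x = -220 to +120 mm, flat underside; then a steel blade 66 mm wide, 4 mm thick, at mid-thickness, to a round end at x = +253 mm. Origin on the handle's underside, z up. Mass 0.2 to 0.5 kg; handle and blade weights vary unseen: the balance point lies on the x axis anywhere from x = -15 to +80 mm.
- stand: Balance stand, fixed to the table: base plate 110 x 90 x 12 mm, an upright steel plate with sloping cheeks. Its origin is at the table top under its middle; the ridge runs along its y axis, z up.
- ridge (a point): Middle of the ridge's top, 80 mm above the table: a flat edge with a rubber strip, 12 mm wide (stand's x) and 60 mm long (stand's y); the cheeks end about 10 mm lower. The paddle is to lie across it, along the stand's x, either way round. It stays level only if its balance point lies over the 12 mm width. Jolted, it may rock for a few seconds.
- rest: Parking rest, fixed: board 300 x 50 x 10 mm with two cross bars, tops 40 mm above the table, 18 mm long (x), 60 mm wide (y), at x = -140 and +105 mm. Origin at the table top. The paddle lies along its x on the bars, origins within 10 mm of each other; between the bars the handle is 30 mm clear of the board.
- jar_a: White ceramic candle jar, open, 72 mm across, 95 mm high, origin under its base; stands beside the stand. Bystander.
- jar_b: White ceramic candle jar like the other, towards the far edge, in the middle. Bystander.
- tin: Round aluminium candle tin, 64 mm across, 45 mm high, origin under its base; stands beside the stand. Bystander.
- clip_a: Flat wooden wick clip bar 90 x 12 x 6 mm lying beside the rest. Bystander.
- clip_b: Flat wooden wick clip bar 90 x 12 x 6 mm lying on the other side of the rest. Bystander.
- spatula: Spatula lying to the right of the work area. Bystander.
Mind the look-alikes: they are no part of the job. Leave any pink look-alike of the stand alone.

How it is judged:
By the outcome, as a careful person would: the job done as asked, in the order asked, and still so for the second after the job is handed in, with the robot touching nothing.
It also fails if it takes over 64 s, if anything falls off the work surface, if the arm or the gripper's body presses on something with over 40 N, if the wrist force passes 120 N, or if a joint passes its speed limit or range.

## Working session

There is one attempt and no reset: what is moved stays moved. The work goes in short steps, Python scripts to look and compute and a tool call to move; the robot and the scene stay as the last step left them, time stands still between calls to the robot, and variables do not carry over. Pictures are saved under pics/ and viewed, and the job is handed in when it is done.

Besides the shell and the picture viewer there is one more tool, called after "Request:" as a command line: name --argument value ..., lists and objects as JSON in quotes. arm_command: Moves the arm, as the interface text tells. Shift numbers are shares of 25 cm and turn numbers shares of 90 degrees, none past 1 either way. Its arguments: {"type":"object","properties":{"steps":{"type":"array","items":{"type":"number"}},"squeeze":{"type":"number"}},"required":["steps"]}

```bash
mkdir -p pics
cat > h.py <<'E'
import numpy as np, cv2
from rig import monitor, cams, job
def snap(cam,name,crop=None,scale=1):
    im=cams.read_camera(cam)[:,:,::-1].copy()
    cv2.imwrite('pics/raw_'+name+'.png',im)
    if crop: x0,y0,x1,y1=crop; im=im[y0:y1,x0:x1]
    if scale!=1: im=cv2.resize(im,None,fx=scale,fy=scale,interpolation=cv2.INTER_CUBIC)
    cv2.imwrite('pics/'+name+'.png',im)
def crop(src,name,c,scale):
    im=cv2.imread('pics/raw_'+src+'.png'); x0,y0,x1,y1=c
    cv2.imwrite('pics/'+name+'.png',cv2.resize(im[y0:y1,x0:x1],None,fx=scale,fy=scale,interpolation=cv2.INTER_CUBIC))
def ray(P,u,v,z):
    T=np.array(P['cam_to_world']); d=T[:3,:3]@np.array([(u-P['cx'])/P['fx'],(v-P['cy'])/P['fy'],1]); o=T[:3,3]
    return o+d*(z-o[2])/d[2]
def proj(P,p):
    T=np.linalg.inv(np.array(P['cam_to_world'])); q=T[:3,:3]@np.array(p)+T[:3,3]
    return P['fx']*q[0]/q[2]+P['cx'],P['fy']*q[1]/q[2]+P['cy']
E
python3 - <<'E'
from h import *
np.set_printoptions(precision=4,suppress=True)
snap('top','top1',None,1.5); snap('scene','scene1',None,1.5)
s=monitor.sense(); print(s)
print(cams.camera_params('top'));print(cams.camera_params('scene'))
E
```

```text
{'clock': 0.1, 'joint_pos': array([-80.2604,   2.791 ,   5.5987,  92.9344,  -0.001 ,  82.6775]), 'qd': array([-0.0412,  0.0237,  0.1794, -0.1267,  0.0549,  0.0461]), 'joint_torque': array([  0.0027, -33.9852,  32.0935,   0.0158,  -0.    ,   0.    ]), 'ee_pos': array([ 0.1539, -0.5013,  0.2302]), 'ee_rot': array([[-0.0004,  0.2934, -0.956 ],
       [ 0.0022, -0.956 , -0.2934],
       [-1.    , -0.0022, -0.0003]]), 'contact_force': array([0.3785, 0.7332, 0.5324]), 'wrist_torque': array([ 0.0151, -0.0324, -0.0103]), 'width': 0.08521659967831298}
{'fx': 407.69629661773115, 'fy': 407.69629661773115, 'cx': 249.17599448635, 'cy': 199.3375190445454, 'cam_to_world': array([[ 0.0038, -0.9989,  0.0474,  0.5006],
       [-0.9999, -0.0032,  0.0138, -0.0946],
       [-0.0137, -0.0474, -0.9988,  1.2062],
       [ 0.    ,  0.    ,  0.    ,  1.    ]])}
{'fx': 389.5598449401191, 'fy': 389.5598449401191, 'cx': 252.39647672675935, 'cy': 185.89771517066134, 'cam_to_world': array([[-0.8742,  0.306 , -0.377 ,  0.9342],
       [ 0.4854,  0.5677, -0.6649,  0.591 ],
       [ 0.0105, -0.7643, -0.6448,  0.7096],
       [ 0.    ,  0.    ,  0.    ,  1.    ]])}
```

View pics/top1.png

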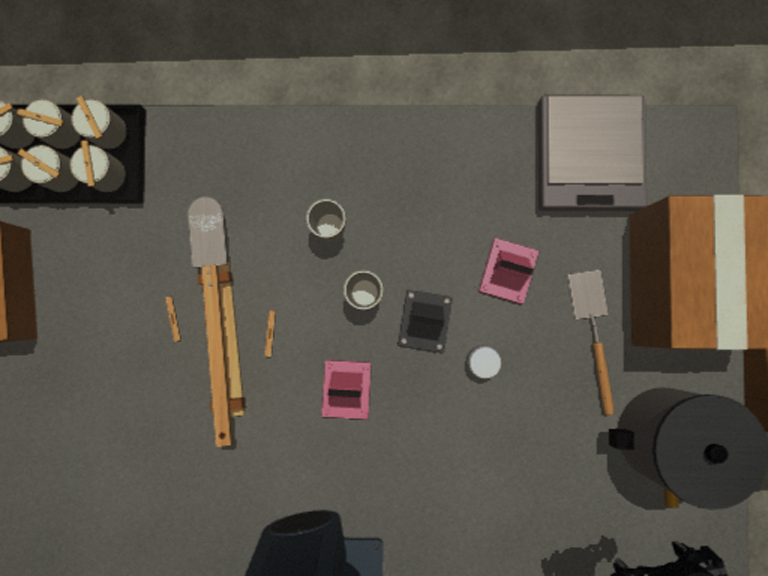

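View pics/scene1.png

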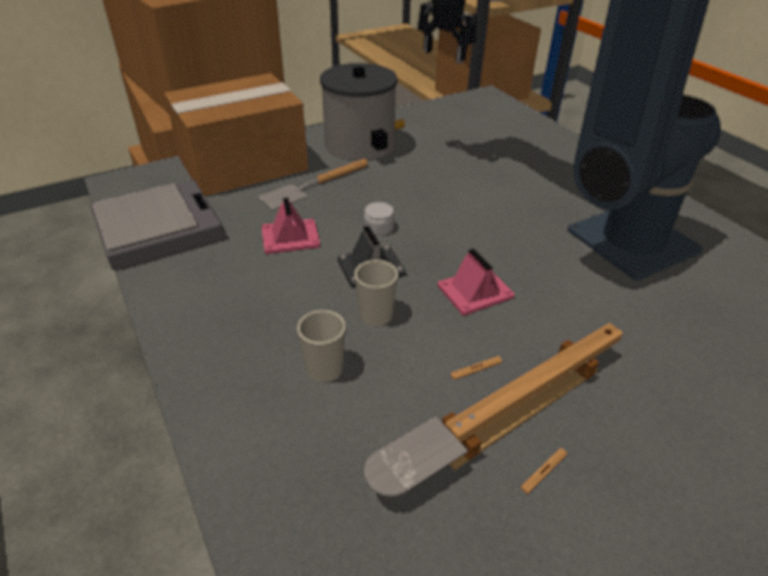

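Run:
```python
from h import *
crop('top1','c_pad',(105,120,185,310),4) if 0 else None
crop('top1','c_stand',(220,170,345,290),6)
crop('top1','c_padA',(105,125,185,215),6)
crop('top1','c_padB',(105,215,185,305),6)
crop('scene1','c_sc',(200,120,360,230),5)
```

```text
(no output)
```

View pics/c_stand.png

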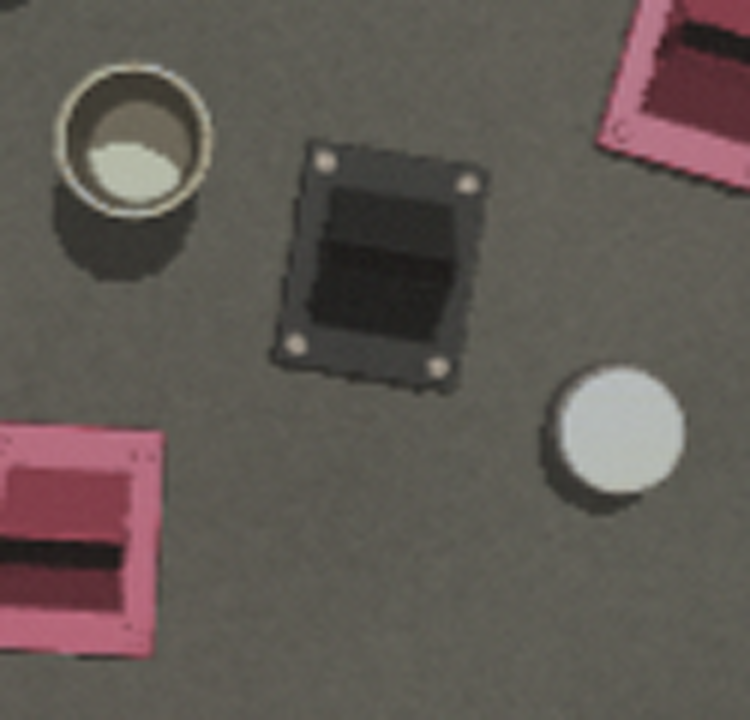

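View pics/c_padA.png

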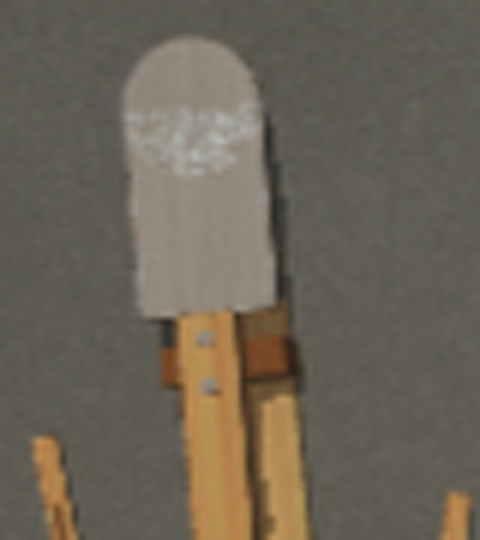

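View pics/c_padB.png

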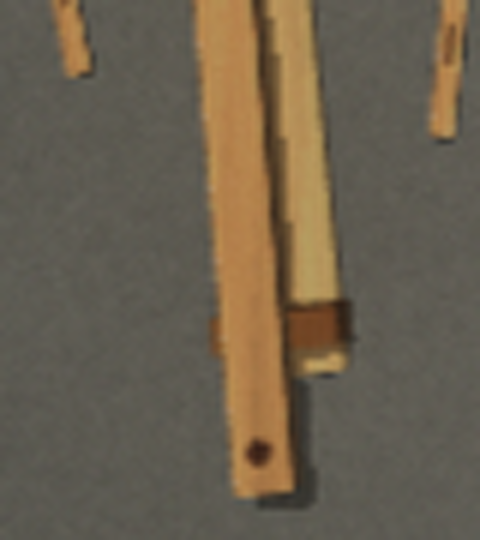

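View pics/c_sc.png

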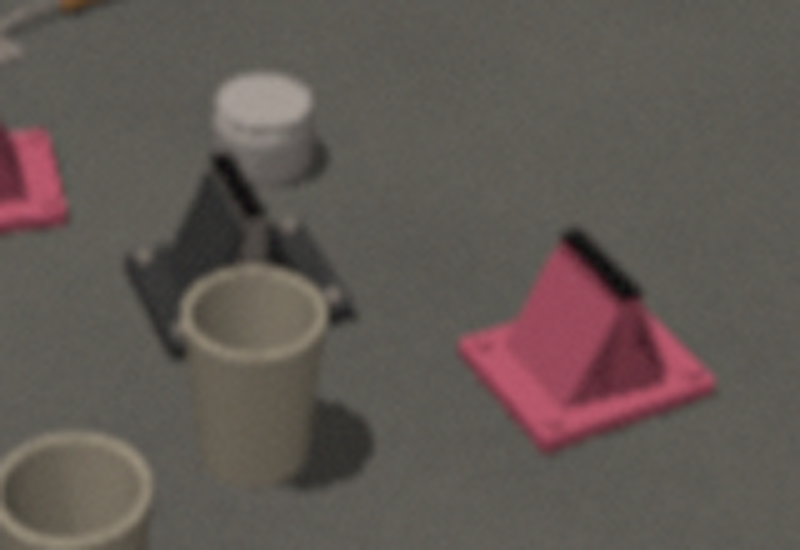

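Run:
```python
from h import *
np.set_printoptions(precision=4,suppress=True)
P=cams.camera_params('top')
def R(c,off,z): return ray(P,(c[0]+.5)/6-.5+off[0],(c[1]+.5)/6-.5+off[1],z)
S=(220,170);A=(105,125);B=(105,215)
b=[R(c,S,.012) for c in [(308,142),(487,170),(455,392),(272,362)]]
print('base',np.array(b)); m=np.mean(b,0);
ax=(b[0]+b[1]-b[2]-b[3])/2; ay=(b[0]+b[3]-b[1]-b[2])/2
print(m,np.linalg.norm(ax),np.linalg.norm(ay),np.degrees(np.arctan2(ax[1],ax[0])),np.degrees(np.arctan2(ay[1],ay[0]))-90)
s=[R(c,S,.014) for c in [(325,161),(468,184),(438,367),(296,344)]]
sx=(s[0]+s[1]-s[2]-s[3])/2; sy=(s[0]+s[3]-s[1]-s[2])/2
print('screws',np.mean(s,0),np.linalg.norm(sx),np.linalg.norm(sy),np.degrees(np.arctan2(sx[1],sx[0])),np.degrees(np.arctan2(sy[1],sy[0]))-90)
print('ridge predicted px in crop',(np.array(proj(P,[m[0],m[1],.08]))-S)*6)
tip=R((190,37),A,.052); end=R((265,493),B,.060); sh=R((208,313),A,.052)
d=tip-end;print('pad',tip,end,sh,np.linalg.norm(d[:2]),np.degrees(np.arctan2(d[1],d[0])))
u=d/np.linalg.norm(d[:2]);print('origin from end',end+.22*u,'from tip',tip-.253*u,'from shoulder',sh-.12*u)
print('jar',R((134,140),S,.095),'tin',R((620,430),S,.045))
```

```text
base [[ 0.5753 -0.1417  0.012 ]
 [ 0.5619 -0.2291  0.012 ]
 [ 0.4538 -0.2133  0.012 ]
 [ 0.468  -0.1244  0.012 ]]
[ 0.5147 -0.1771  0.012 ] 0.1089773535872569 0.08919538059611264 -8.74511528951738 -8.901663763630097
screws [ 0.5159 -0.1776  0.014 ] 0.0902003553508716 0.07012234996038483 -9.15534568273917 -8.970607645896223
ridge predicted px in crop [388.1986 262.0451]
pad [0.7513 0.2461 0.052 ] [0.2817 0.2007 0.06  ] [0.6188 0.2352 0.052 ] 0.4716943141336842 5.517963285952203
origin from end [0.5007 0.2219 0.0563] from tip [0.4994 0.2217 0.0563] from shoulder [0.4994 0.2237 0.054 ]
jar [ 0.5708 -0.0593  0.095 ] tin [ 0.4376 -0.2877  0.045 ]
```

```bash
cat >> h.py <<'E'
def plan(p,yaw=None):
    s=monitor.sense(); R=np.array(s['ee_rot']); d=np.array(p)-s['ee_pos']
    y=np.degrees(np.arctan2(R[1,1],R[0,1]))
    sh=R.T@d/.25
    t=0 if yaw is None else -((yaw-y+180)%360-180)/90
    print('t',s['clock'],'pos',np.round(s['ee_pos'],4),'yaw',round(y,2),'tilt',np.round(R[:,0],3),'shares',np.round(sh,3),'turn',round(t,3),'F',np.round(s['contact_force'],2),'T',np.round(s['wrist_torque'],3),'w',round(s['width'],4),'q',np.round(s['joint_pos'],1))
E
python3 -c "
from h import *
plan([.475,.2198,.2],95.5)"
```

```text
t 0.1 pos [ 0.1539 -0.5013  0.2302] yaw -72.94 tilt [-0.     0.002 -1.   ] shares [ 0.127 -2.38  -2.074] turn -1.872 F [0.38 0.73 0.53] T [ 0.015 -0.032 -0.01 ] w 0.0852 q [-80.3   2.8   5.6  92.9  -0.   82.7]
```

Request:
arm_command --steps '[0.04,-0.8,-0.7,-0.62,1,0.04,-0.8,-0.7,-0.62,1,0.04,-0.8,-0.7,-0.62,1,0.04,-0.8,-0.7,-0.62,1,0.04,-0.8,-0.7,-0.62,1,0.04,-0.8,-0.7,-0.62,1]'

```text
clock: 0.85
ee_pos: [0.2629, -0.2583, 0.2211]
ee_rot: [[-0.0, 0.956, -0.292], [-0.0, -0.292, -0.956], [-1.0, -0.0, 0.0]]
contact_force: [-0.3, -1.4, 0.7]
width: 0.0855
```

```bash
python3 -c "
from h import *
plan([.475,.2198,.2],95.5)"
```

```text
t 0.85 pos [ 0.2629 -0.2583  0.2211] yaw -16.98 tilt [-0. -0. -1.] shares [ 0.084  0.253 -2.077] turn -1.25 F [-0.29 -1.36  0.73] T [0.013 0.003 0.008] w 0.0855 q [-54.9 -20.8 -16.2  94.6  -0.   52. ]
```

Request:
arm_command --steps '[0.04,0.13,-1,-0.63,1,0.04,0.13,-1,-0.63,1,0.04,0.13,-1,-0.63,1,0.04,0.13,-1,-0.63,1,0.04,0.13,-1,-0.63,1,0.04,0.13,-1,-0.63,1]'

```text
clock: 1.6
ee_pos: [0.3679, -0.0297, 0.2108]
ee_rot: [[-0.001, 0.769, 0.639], [-0.0, 0.639, -0.769], [-1.0, -0.001, -0.0]]
contact_force: [-0.4, -0.2, -0.1]
width: 0.0857
```

```bash
python3 -c "
from h import *
plan([.475,.2198,.2],95.5)"
```

```text
t 1.6 pos [ 0.3679 -0.0297  0.2108] yaw 39.7 tilt [-0.001 -0.    -1.   ] shares [ 0.043  0.967 -0.494] turn -0.62 F [-0.42 -0.15 -0.08] T [ 0.01  -0.008 -0.044] w 0.0857 q [-15.  -20.9 -17.4  93.5  -0.   35.3]
```

Request:
arm_command --steps '[0.04,0.96,-0.49,-0.62,1,0.04,0.96,-0.49,-0.62,1,0.04,0.96,-0.49,-0.62,1,0.04,0.96,-0.49,-0.62,1,0.04,0.96,-0.49,-0.62,1,0.04,0.96,-0.49,-0.62,1,0.04,0.96,-0.49,-0.62,1]'

```text
clock: 2.48
ee_pos: [0.4746, 0.2159, 0.2009]
ee_rot: [[-0.001, -0.089, 0.996], [-0.001, 0.996, 0.089], [-1.0, -0.001, -0.001]]
contact_force: [-0.1, 0.9, 0.6]
width: 0.0857
```

```bash
python3 -c "
from h import *
P=cams.camera_params('wrist');print(P)
snap('wrist','w1',None,1.5)
plan([.475,.2198,.2],95.5)
# predicted paddle axis in picture
P=cams.camera_params('wrist')
a=np.radians(5.5);u=np.array([np.cos(a),np.sin(a)]);n=np.array([-u[1],u[0]]);o=np.array([.5,.222])
for x in (-.1,-.05,0,.05):
  print(x,[np.round(1.5*np.array(proj(P,[*(o+x*u+s*n),.06])),1) for s in(-.014,.014)])
print('shoulder',[np.round(1.5*np.array(proj(P,[*(o+.12*u+s*n),.052])),1) for s in(-.033,.033)])
"
```

```text
{'fx': 315.69251253981474, 'fy': 315.69251253981474, 'cx': 258.4381781723996, 'cy': 187.7486204344968, 'cam_to_world': array([[-8.96252645e-02,  9.46134019e-01,  3.11123337e-01,
         3.95726667e-01],
       [ 9.95975143e-01,  8.54254048e-02,  2.71296074e-02,
         2.09928401e-01],
       [-9.09592557e-04,  3.12302608e-01, -9.49982239e-01,
         3.43818098e-01],
       [ 0.00000000e+00,  0.00000000e+00,  0.00000000e+00,
         1.00000000e+00]])}
t 2.525 pos [0.4745 0.2158 0.2012] yaw 95.1 tilt [-0.    -0.001 -1.   ] shares [0.005 0.016 0.003] turn -0.004 F [ 0.21 -0.46 -0.05] T [-0.047  0.027 -0.02 ] w 0.0854 q [17.1  1.9  1.4 89.5 -0.  12. ]
-0.1 [array([367.3, 135.2]), array([416.2, 134.8])]
-0.05 [array([369. , 221.5]), array([415.2, 221.2])]
0 [array([370.4, 298.9]), array([414.2, 298.6])]
0.05 [array([371.7, 368.7]), array([413.4, 368.4])]
shoulder [array([347.8, 448.5]), array([437.7, 448.1])]
```

View pics/w1.png

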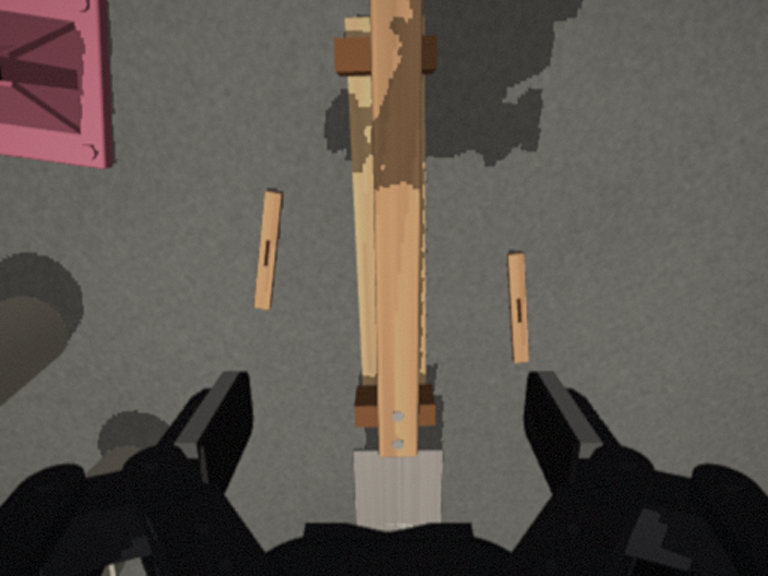

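```bash
cat >> h.py <<'E'
def ft(n,settle=0):
    for i in range(settle): cams.read_camera('wrist')
    L=[]
    for i in range(n):
        cams.read_camera('wrist'); s=monitor.sense(); L.append(np.r_[s['contact_force'],s['wrist_torque']])
    L=np.array(L); print('t',s['clock'],'mean',np.round(L.mean(0),4),'sd',np.round(L.std(0),3)); return L.mean(0)
E
python3 -c "
from h import *
f=ft(16); np.save('tare.npy',f)
plan([.475,.2217,.033],95.5)"
```

```text
t 3.325 mean [ 0.2076 -0.0362 -0.0349  0.0044 -0.0039  0.0017] sd [0.547 0.553 0.475 0.025 0.022 0.031]
t 3.325 pos [0.4743 0.2173 0.2013] yaw 95.37 tilt [-0.  0. -1.] shares [0.673 0.017 0.004] turn -0.001 F [ 1.02 -0.38 -1.07] T [ 0.054 -0.007  0.013] w 0.0853 q [17.2  2.   1.5 89.5  0.  11.9]
```

Request:
arm_command --steps '[0.25,0.018,0.004,0,1,0.48,0.018,0.004,0,1,0.6,0.018,0.004,0,1,0.67,0.018,0.004,0,1,0.67,0.018,0.004,0,1,0.67,0.018,0.004,0,1]'

```text
clock: 4.08
ee_pos: [0.4765, 0.2224, 0.0358]
ee_rot: [[0.003, -0.093, 0.996], [0.001, 0.996, 0.093], [-1.0, 0.001, 0.003]]
contact_force: [-0.2, -0.1, 0.2]
width: 0.0855
```

```bash
python3 -c "
from h import *
snap('wrist','w2',None,1.5)
plan([.475,.2217,.033],95.5)"
```

```text
t 4.125 pos [0.4768 0.2224 0.0361] yaw 95.36 tilt [ 0.004  0.001 -1.   ] shares [ 0.012 -0.002 -0.007] turn -0.002 F [-0.03  0.34  0.24] T [-0.03   0.01   0.015] w 0.0856 q [ 17.7   5.5 -13.9  70.4  -0.   12.3]
```

View pics/w2.png

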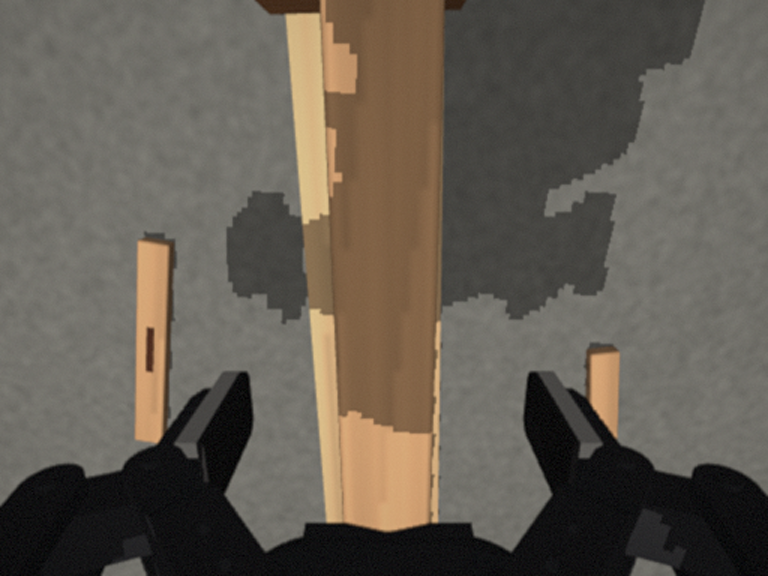

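Request:
arm_command --steps '[0.012,0,0,0,1,0.012,0,0,0,-1,0.012,0,0,0,-1,0.012,0,0,0,-1,0.012,0,0,0,-1,0.012,0,0,0,-1,0.012,0,0,0,-1,0.012,0,0,0,-1]' --squeeze 100

```text
clock: 5.12
ee_pos: [0.4752, 0.2219, 0.0312]
ee_rot: [[0.001, -0.093, 0.996], [-0.0, 0.996, 0.093], [-1.0, -0.0, 0.001]]
contact_force: [0.0, -0.6, 2.9]
width: 0.0264
```

```bash
python3 -c "
from h import *
plan([.475,.2217,.053],95.5)"
```

```text
t 5.125 pos [0.4752 0.2219 0.0312] yaw 95.36 tilt [ 0.001 -0.    -1.   ] shares [-0.087 -0.001 -0.001] turn -0.002 F [ 0.03 -0.63  2.94] T [-0.166  0.072  0.02 ] w 0.0264 q [ 17.7   5.7 -14.2  70.1  -0.   12.3]
```

Request:
arm_command --steps '[-0.01,0,0,0,-1,-0.03,0,0,0,-1,-0.06,0,0,0,-1,-0.08,0,0,0,-1,-0.08,0,0,0,-1,-0.08,0,0,0,-1]'

```text
clock: 5.88
ee_pos: [0.4749, 0.2218, 0.0508]
ee_rot: [[-0.0, -0.093, 0.996], [0.0, 0.996, 0.093], [-1.0, 0.0, -0.0]]
contact_force: [0.7, -0.0, -4.2]
width: 0.0266
```

```bash
cat >> h.py <<'E'
def com(n,settle=4):
    f=ft(n,settle)-np.load('tare.npy'); s=monitor.sense(); R=np.array(s['ee_rot'])
    jaw=R[:,1]; u=R[:,2]  # tool z = paddle direction (blade)
    W=-f[2]; r=-(f[3:]@jaw)  # torque about jaw axis
    # r x F with F=-W z, r=d*u : d*W*(-(u x z)) ; jaw=y-ish, u x z = -jaw
    d=(f[3:]@jaw)/W
    print('W',W,'d along tool z (m)',d,'off-axis torque',f[3:]@u); plan(s['ee_pos'])
E
python3 -c "
from h import *
com(16)
snap('wrist','w3',None,1.5); snap('scene','s3',(200,150,450,360),3)"
```

```text
t 6.875 mean [ 0.2313  0.3502 -3.3404 -0.0142  0.0842  0.0094] sd [0.636 0.574 0.509 0.024 0.022 0.028]
W 3.305498146536878 d along tool z (m) 0.027066999437029973 off-axis torque -0.010308788562141478
t 6.875 pos [0.475  0.2219 0.0508] yaw 95.37 tilt [ 0.  0. -1.] shares [0. 0. 0.] turn 0 F [-0.52 -0.46 -3.47] T [-0.033  0.12   0.029] w 0.0266 q [ 17.7   4.9 -12.8  72.4   0.   12.3]
```

View pics/s3.png

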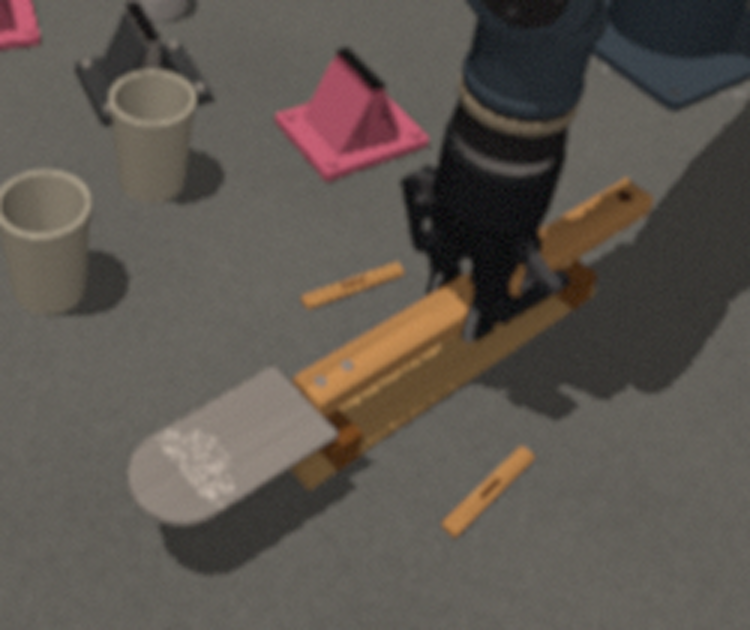

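View pics/w3.png

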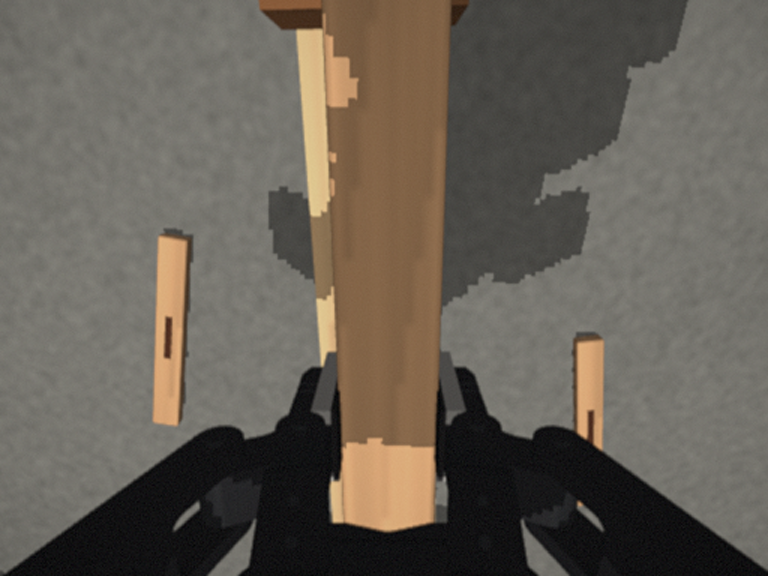

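Request:
arm_command --steps '[-0.05,0,0,0,-1,-0.15,0,0,0,-1,-0.25,0,0,0,-1,-0.35,-0.02,0,0.02,-1,-0.4,-0.12,0,0.05,-1,-0.42,-0.28,0,0.08,-1,-0.42,-0.44,0,0.08,-1,-0.42,-0.6,0,0.08,-1,-0.42,-0.76,0,0.08,-1,-0.42,-0.84,0,0.08,-1]'

```text
clock: 8.22
ee_pos: [0.495, 0.0107, 0.1571]
ee_rot: [[0.002, 0.034, 0.999], [-0.001, 0.999, -0.034], [-1.0, -0.001, 0.002]]
contact_force: [-0.0, 0.4, -3.4]
width: 0.0264
```

```bash
python3 -c "
from h import *
plan([.4886,-.1731,.155],81)"
```

```text
t 8.225 pos [0.495  0.0107 0.1571] yaw 88.04 tilt [ 0.002 -0.001 -1.   ] shares [ 0.009 -0.736 -0.   ] turn 0.078 F [-0.03  0.42 -3.42] T [ 0.069  0.131 -0.017] w 0.0264 q [-6.5 -2.1 -7.6 84.4 -0.  -4.5]
```

Request:
arm_command --steps '[0,-0.12,0,0.02,-1,0,-0.28,0,0.05,-1,0,-0.44,0,0.078,-1,0,-0.58,0,0.078,-1,0,-0.68,0,0.078,-1,0,-0.73,0,0.078,-1,0,-0.73,0,0.078,-1,0,-0.73,0,0.078,-1]'

```text
clock: 9.22
ee_pos: [0.4888, -0.1687, 0.156]
ee_rot: [[0.0, 0.153, 0.988], [0.001, 0.988, -0.153], [-1.0, 0.001, -0.0]]
contact_force: [0.8, 0.2, -2.9]
width: 0.0267
```

```bash
python3 -c "
from h import *
com(30,2)
snap('top','t4',(110,100,360,320),3)
snap('wrist','w4',None,1.5);P=cams.camera_params('wrist')
a=np.radians(-9);u=np.array([np.cos(a),np.sin(a)]);n=np.array([-u[1],u[0]]);o=np.array([.5153,-.1773])
for x in (-.055,0.055):
  print(x,[np.round(1.5*np.array(proj(P,[*(o+x*u+s*n),.012])),1) for s in(-.045,.045)])
print([np.round(1.5*np.array(proj(P,[*(o-.006*u+s*n),.08])),1) for s in(-.03,.03)])
plan([.4886,-.1731,.095],81)"
```

```text
t 10.825 mean [-0.084  -0.0515 -3.3176  0.0078  0.0882 -0.0049] sd [0.457 0.385 0.476 0.03  0.027 0.026]
W 3.282755398395818 d along tool z (m) 0.027889008633141216 off-axis torque -0.010898548117262975
t 10.825 pos [ 0.4887 -0.1697  0.1558] yaw 81.14 tilt [-0. -0. -1.] shares [0. 0. 0.] turn 0 F [-0.27 -0.28 -3.77] T [0.049 0.113 0.02 ] w 0.0265 q [-26.6   1.4  -4.3  84.3  -0.  -17.7]
-0.055 [array([306.2, 215. ]), array([454. , 215.4])]
0.055 [array([314.4, 375.3]), array([446.4, 375.7])]
[array([318.9, 335.6]), array([437.7, 336. ])]
t 10.925 pos [ 0.4887 -0.1696  0.1558] yaw 81.14 tilt [ 0.  0. -1.] shares [ 0.243 -0.014  0.002] turn 0.002 F [-0.11  0.82 -3.  ] T [0.042 0.085 0.   ] w 0.0267 q [-26.6   1.4  -4.3  84.3   0.  -17.7]
```

View pics/t4.png

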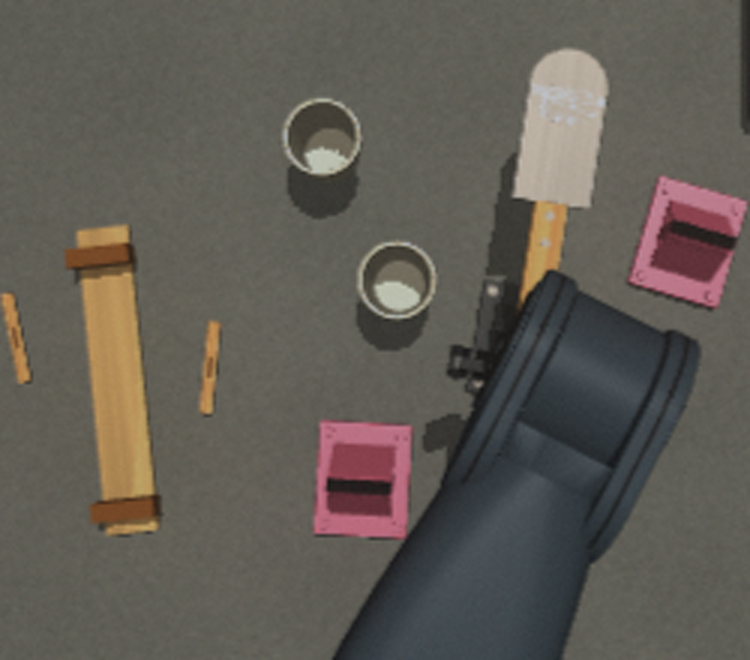

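View pics/w4.png

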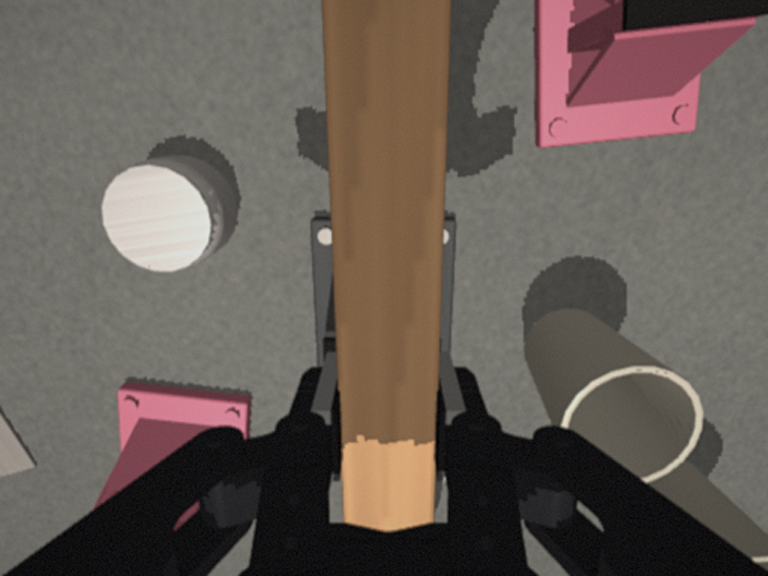

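Request:
arm_command --steps '[0.08,-0.014,0,0,-1,0.16,-0.014,0,0,-1,0.23,-0.014,-0.001,0,-1,0.28,-0.014,-0.001,0,-1,0.3,-0.014,-0.001,0,-1,0.3,-0.014,-0.001,0,-1,0.3,-0.014,-0.001,0,-1]'

```text
clock: 11.8
ee_pos: [0.4886, -0.1733, 0.0817]
ee_rot: [[0.002, 0.154, 0.988], [-0.001, 0.988, -0.154], [-1.0, -0.0, 0.002]]
contact_force: [-0.3, 0.4, -3.6]
width: 0.0263
```

```bash
python3 -c "
from h import *
snap('wrist','w5',None,1.5);P=cams.camera_params('wrist')
a=np.radians(-9);u=np.array([np.cos(a),np.sin(a)]);n=np.array([-u[1],u[0]]);o=np.array([.5153,-.1773])
print([np.round(1.5*np.array(proj(P,[*(o-.006*u+s*n),.08])),1) for s in(-.03,.03)])
print([np.round(1.5*np.array(proj(P,[*(o-.055*u+s*n),.012])),1) for s in(-.045,.045)])
snap('scene','s5',(180,60,360,240),4)
plan([.488,-.1730,.071],81)"
```

```text
[array([300.7, 421.9]), array([469. , 422.4])]
[array([288.1, 242.6]), array([483.6, 243.2])]
t 11.9 pos [ 0.4886 -0.1734  0.0817] yaw 81.15 tilt [ 0.002 -0.001 -1.   ] shares [ 0.043  0.001 -0.003] turn 0.002 F [ 0.06 -0.68 -3.47] T [0.008 0.085 0.019] w 0.0268 q [-27.    2.8 -11.3  75.8  -0.  -18.1]
```

View pics/w5.png

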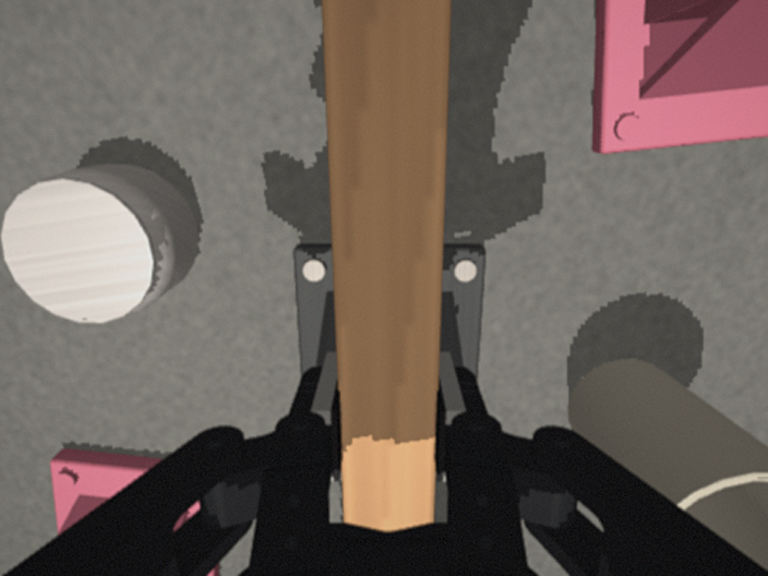

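View pics/s5.png

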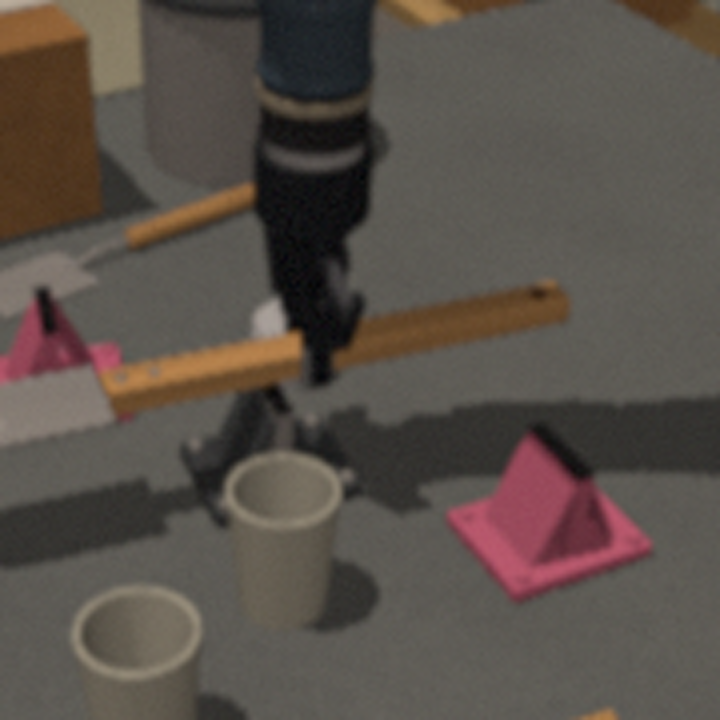

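Request:
arm_command --steps '[0.01,0,-0.002,0,-1,0.018,0,-0.002,0,-1,0.024,0,-0.002,0,-1,0.028,0,-0.002,0,-1,0.028,0,-0.002,0,-1]'

```text
clock: 12.52
ee_pos: [0.4873, -0.1729, 0.0736]
ee_rot: [[-0.0, 0.154, 0.988], [0.0, 0.988, -0.154], [-1.0, 0.0, -0.0]]
contact_force: [-0.6, -0.5, -3.5]
width: 0.0266
```

```bash
python3 -c "
from h import *
com(8,0)"
```

```text
t 12.925 mean [ 0.0962  0.1133 -3.1776  0.0267  0.0712 -0.0052] sd [0.488 0.329 0.52  0.032 0.032 0.027]
W 3.1427189902627064 d along tool z (m) 0.024702264716680244 off-axis torque 0.0104149456232266
t 12.925 pos [ 0.4875 -0.173   0.0739] yaw 81.14 tilt [ 0. -0. -1.] shares [0. 0. 0.] turn 0 F [-0.37 -0.12 -3.29] T [ 0.037  0.097 -0.039] w 0.0267 q [-27.    3.  -12.   74.9  -0.  -18.1]
```

Request:
arm_command --steps '[0.004,0,0.003,0,-1,0.007,0,0.003,0,-1,0.007,0,0.003,0,-1]'

```text
clock: 13.3
ee_pos: [0.4881, -0.1731, 0.0719]
ee_rot: [[-0.0, 0.154, 0.988], [0.0, 0.988, -0.154], [-1.0, 0.0, -0.0]]
contact_force: [0.3, -0.7, -3.6]
width: 0.0265
```

```bash
python3 -c "
from h import *
com(6,0)"
```

```text
t 13.6 mean [ 0.3914  0.2858 -3.2082  0.0186  0.0824  0.0129] sd [0.513 0.373 0.472 0.028 0.015 0.033]
W 3.173373400065121 d along tool z (m) 0.0275772289338943 off-axis torque 0.0007002157571110539
t 13.6 pos [ 0.4882 -0.1731  0.0721] yaw 81.14 tilt [ 0. -0. -1.] shares [0. 0. 0.] turn 0 F [ 0.07  0.29 -3.83] T [0.011 0.083 0.01 ] w 0.0262 q [-26.9   3.2 -12.1  74.8  -0.  -18.1]
```

Still free. Another millimetre.

Request:
arm_command --steps '[0.003,0,0,0,-1,0.005,0,0,0,-1,0.005,0,0,0,-1]'

```text
clock: 13.98
ee_pos: [0.4882, -0.1732, 0.0712]
ee_rot: [[0.0, 0.154, 0.988], [-0.0, 0.988, -0.154], [-1.0, -0.0, 0.0]]
contact_force: [-1.5, 0.8, -0.4]
width: 0.0264
```

```bash
python3 -c "
from h import *
com(6,0)"
```

```text
t 14.275 mean [-1.4075e+00  5.9850e-01  1.9380e-01  1.0300e-01  2.9530e-01 -1.2000e-03] sd [0.251 0.467 0.489 0.047 0.014 0.013]
W -0.2287011193404599 d along tool z (m) -1.359242317964714 off-axis torque 0.05130155564847004
t 14.275 pos [ 0.4882 -0.1731  0.0712] yaw 81.14 tilt [ 0. -0. -1.] shares [0. 0. 0.] turn 0 F [-1.91  0.56  0.16] T [ 0.081  0.285 -0.007] w 0.0264 q [-26.9   3.2 -12.2  74.6  -0.  -18.1]
```

Request:
arm_command --steps '[0,0,0,0,-1,0,0,0,0,-1,0,0,0,0,-1]' --squeeze 20

```text
clock: 14.65
ee_pos: [0.4882, -0.1731, 0.0711]
ee_rot: [[0.0, 0.154, 0.988], [-0.0, 0.988, -0.154], [-1.0, -0.0, 0.0]]
contact_force: [-1.7, 1.2, 2.3]
width: 0.0265
```

```bash
python3 -c "
from h import *
com(4,0)"
```

```text
t 14.85 mean [-2.8621  1.1042  3.1313  0.1817  0.4503 -0.0061] sd [0.268 0.302 0.31  0.024 0.021 0.034]
W -3.16615226116493 d along tool z (m) -0.15039062720901453 off-axis torque 0.10521763926138196
t 14.85 pos [ 0.4883 -0.1732  0.0712] yaw 81.14 tilt [ 0. -0. -1.] shares [0. 0. 0.] turn 0 F [-3.3   0.73  3.32] T [ 0.213  0.477 -0.06 ] w 0.0268 q [-26.9   3.2 -12.2  74.6  -0.  -18.1]
```

Request:
arm_command --steps '[-0.002,0,-0.002,0,-1,-0.002,0,-0.002,0,-1]'

```text
clock: 15.1
ee_pos: [0.4882, -0.1731, 0.0711]
ee_rot: [[0.001, 0.154, 0.988], [-0.0, 0.988, -0.154], [-1.0, 0.0, 0.001]]
contact_force: [1.0, 0.4, -1.2]
width: 0.0267
```

```bash
python3 -c "
from h import *
com(6,0);snap('scene','s6',(150,70,360,200),3.8)"
```

```text
t 15.4 mean [ 1.081   0.0247 -0.6021 -0.0111 -0.2088  0.0089] sd [0.813 0.396 0.622 0.032 0.032 0.044]
W 0.5672864901345598 d along tool z (m) -0.36108374446742486 off-axis torque 0.016246312469522853
t 15.4 pos [ 0.488  -0.1732  0.0712] yaw 81.14 tilt [ 0. -0. -1.] shares [0. 0. 0.] turn 0 F [ 1.05 -0.13 -0.68] T [-0.08  -0.227  0.029] w 0.0266 q [-27.    3.1 -12.2  74.6   0.  -18.1]
```

View pics/s6.png

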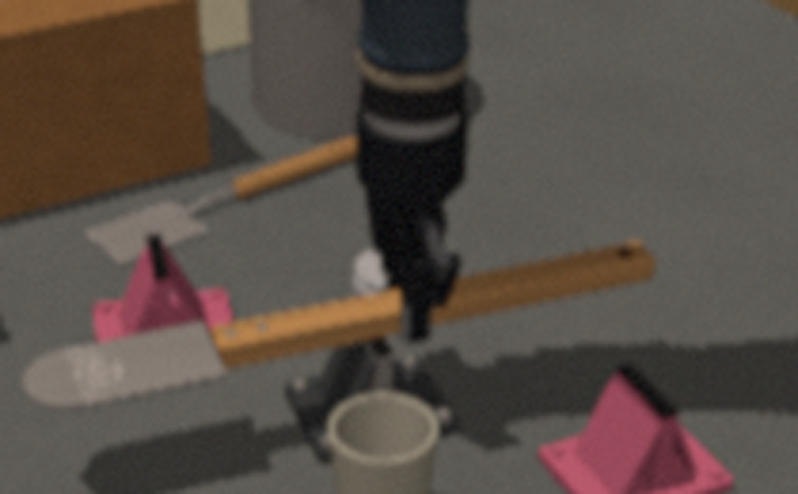

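Request:
arm_command --steps '[0,0,0,0,-0.2,0,0,0,0,-0.2]'

```text
clock: 15.7
ee_pos: [0.4875, -0.173, 0.0714]
ee_rot: [[-0.0, 0.154, 0.988], [-0.0, 0.988, -0.154], [-1.0, -0.0, -0.0]]
contact_force: [-0.7, 0.4, -0.6]
width: 0.0342
```

```bash
python3 -c "
from h import *
com(4,0);snap('scene','s7',(150,70,360,200),3.8)"
```

```text
t 15.9 mean [ 0.2478 -0.1839  0.1711  0.0052  0.0234 -0.0018] sd [0.574 0.379 0.191 0.037 0.025 0.031]
W -0.20596638033520315 d along tool z (m) -0.1318205443683325 off-axis torque -0.0035009759786824453
t 15.9 pos [ 0.4877 -0.1731  0.0714] yaw 81.14 tilt [ 0. -0. -1.] shares [0. 0. 0.] turn 0 F [ 0.93 -0.63 -0.05] T [0.063 0.048 0.016] w 0.0343 q [-27.    3.1 -12.2  74.7  -0.  -18.1]
```

View pics/s7.png

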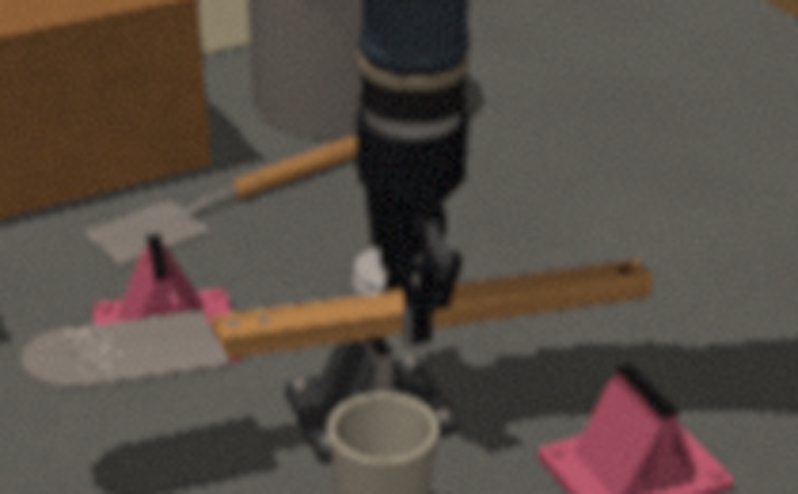

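Request:
arm_command --steps '[0,0,0,0,-1,0,0,0,0,-1,0,0,0,0,-1]' --squeeze 60

```text
clock: 16.32
ee_pos: [0.4878, -0.1731, 0.0716]
ee_rot: [[0.0, 0.154, 0.988], [-0.0, 0.988, -0.154], [-1.0, -0.0, 0.0]]
contact_force: [-1.3, 0.4, 1.8]
width: 0.0271
```

```bash
python3 -c "
from h import *
com(8,0);snap('scene','s8',(150,70,360,200),3.8)"
```

```text
t 16.725 mean [-0.5997 -0.1381  2.1387  0.0208  0.1092 -0.0033] sd [0.616 0.517 0.653 0.022 0.024 0.033]
W -2.173581711543445 d along tool z (m) -0.05260278937128047 off-axis torque -0.0012284143115217452
t 16.725 pos [ 0.4878 -0.1731  0.0715] yaw 81.14 tilt [ 0. -0. -1.] shares [0. 0. 0.] turn 0 F [-1.64 -0.79  2.24] T [ 0.053  0.101 -0.014] w 0.0272 q [-27.    3.1 -12.2  74.7  -0.  -18.1]
```

View pics/s8.png

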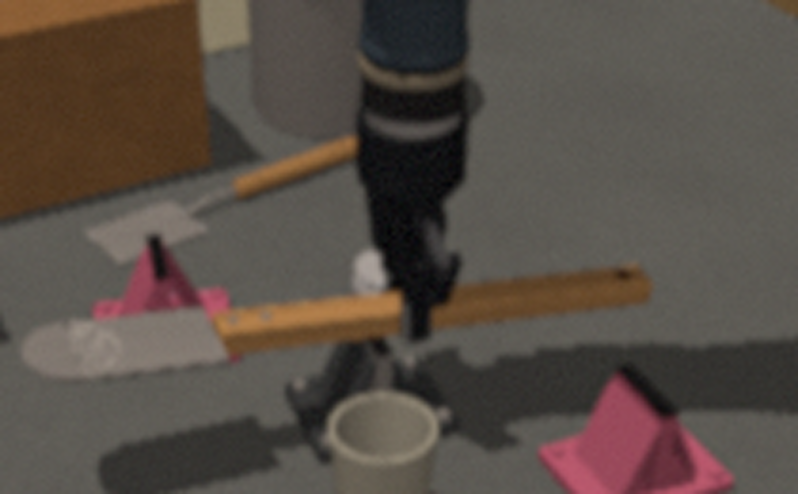

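```bash
python3 -c "
from h import *
P=cams.camera_params('scene')
a=np.radians(-8.86);u=np.array([np.cos(a),np.sin(a)]);n=np.array([-u[1],u[0]])
piv=np.array([.5153,-.1773]); g=np.array([.4880,-.1731]); o=g+.025*u
xr=(piv-o)@u; print('ridge at paddle x',xr)
def pt(x,y,z,th):
  c,s=np.cos(th),np.sin(th); X=xr+(x-xr)*c - z*s*-1*-1; Z=.08+(x-xr)*s+z*c
  q=o+X*u+y*n; return (np.array(proj(P,[*q,Z]))-[150,70]+.5)*3.8-.5
for th in (-5,-3,0,3,5):
  t=np.radians(th);print(th,'nose up' , [np.round(pt(*k,t)) for k in [(.253,0,.012),(.12,.014,.02),(.12,.014,0),(-.22,.014,.02),(-.22,-.014,.02),(-.22,.014,0)]])
"
```

```text
ridge at paddle x 0.002621133001786326
-5 nose up [array([ 27., 410.]), array([218., 360.]), array([222., 382.]), array([658., 237.]), array([640., 218.]), array([656., 259.])]
-3 nose up [array([ 25., 400.]), array([218., 355.]), array([221., 378.]), array([658., 246.]), array([640., 227.]), array([656., 268.])]
0 nose up [array([ 23., 385.]), array([219., 348.]), array([220., 371.]), array([658., 258.]), array([640., 239.]), array([654., 281.])]
3 nose up [array([ 21., 369.]), array([220., 340.]), array([220., 364.]), array([656., 271.]), array([639., 252.]), array([652., 293.])]
5 nose up [array([ 21., 358.]), array([221., 335.]), array([220., 359.]), array([655., 280.]), array([638., 261.]), array([650., 302.])]
```

```bash
python3 -c "
import cv2,numpy as np
L=[]
for n in ('scene1','s6','s8'):
    pass
a=cv2.imread('pics/raw_s6.png')[100:180,150:330];b=cv2.imread('pics/raw_s8.png')[100:180,150:330]
cv2.imwrite('pics/cmp.png',cv2.resize(np.vstack([a[:,:],b]),None,fx=3.7,fy=3.7,interpolation=cv2.INTER_CUBIC))
"
```

```text
(no output)
```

View pics/cmp.png

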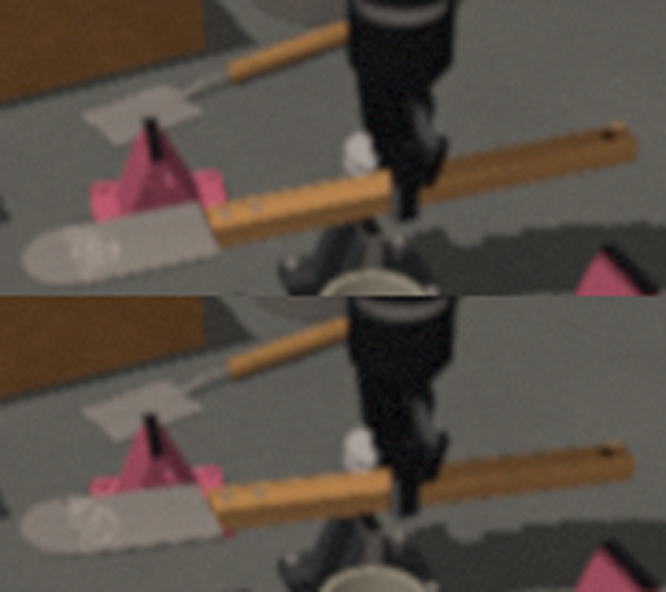

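Request:
arm_command --steps '[-0.015,0,0,0,-1,-0.04,0,0,0,-1,-0.07,0,0,0,-1,-0.08,0,0,0,-1,-0.08,0,0,0,-1]' --squeeze 80

```text
clock: 17.4
ee_pos: [0.488, -0.1732, 0.0917]
ee_rot: [[0.001, 0.154, 0.988], [-0.0, 0.988, -0.154], [-1.0, -0.0, 0.001]]
contact_force: [-0.4, -0.5, -3.0]
width: 0.0267
```

```bash
python3 -c "
from h import *
com(30,2)
snap('wrist','w9',None,1.5);snap('scene','s9',(150,70,360,200),3.8)"
```

```text
t 19.0 mean [ 3.3000e-03  4.6600e-02 -3.4593e+00  1.3000e-02  7.7700e-02 -4.1000e-03] sd [0.57  0.508 0.388 0.033 0.03  0.03 ]
W 3.424484773563513 d along tool z (m) 0.02393470881984185 off-axis torque -0.004080418799686112
t 19.0 pos [ 0.4877 -0.173   0.0913] yaw 81.14 tilt [-0. -0. -1.] shares [0. 0. 0.] turn 0 F [ 0.19  0.35 -3.14] T [-0.018  0.082 -0.021] w 0.0265 q [-27.    2.5 -10.5  77.   -0.  -18.1]
```

View pics/w9.png

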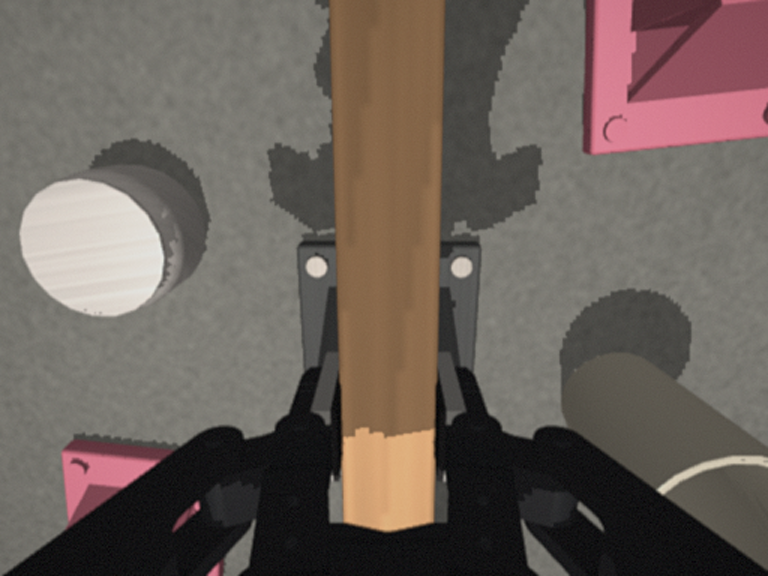

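View pics/s9.png

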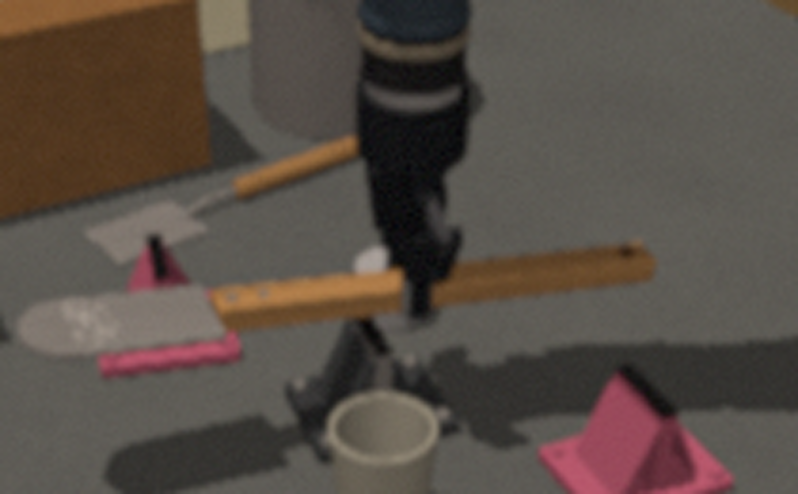

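Request:
arm_command --steps '[0,0,0.06,0,-1,0,0,0.13,0,-1,0,0,0.19,0,-1,0.01,0,0.225,0,-1,0.03,0,0.23,0,-1,0.045,0,0.23,0,-1,0.05,0,0.23,0,-1,0.05,0,0.23,0,-1]'

```text
clock: 20.1
ee_pos: [0.544, -0.1817, 0.0786]
ee_rot: [[-0.001, 0.154, 0.988], [0.0, 0.988, -0.154], [-1.0, 0.0, -0.001]]
contact_force: [-0.9, 0.4, -3.3]
width: 0.0265
```

```bash
python3 -c "
from h import *
plan([.5449,-.1820,.073],81)
snap('scene','s10',(150,70,360,200),3.8)
"
```

```text
t 20.1 pos [ 0.544  -0.1817  0.0786] yaw 81.14 tilt [-0.001  0.    -1.   ] shares [ 0.022 -0.     0.004] turn 0.002 F [-0.91  0.4  -3.29] T [0.012 0.052 0.042] w 0.0265 q [-25.2  11.1  -2.6  76.3  -0.  -16.3]
```

View pics/s10.png

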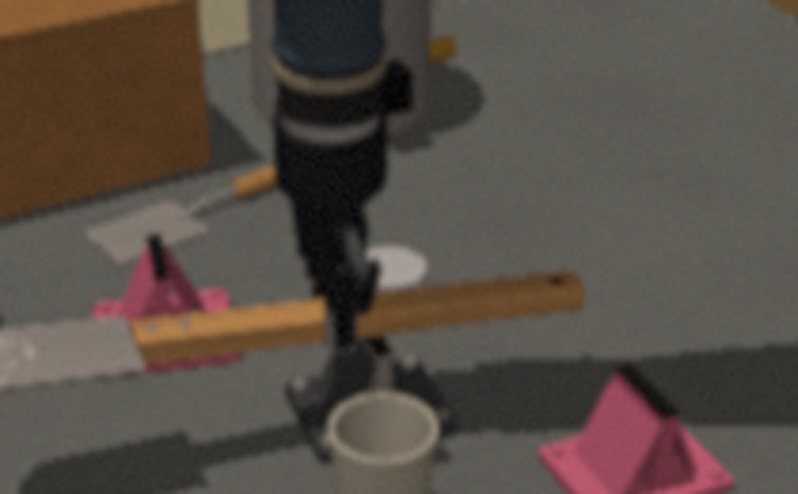

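Request:
arm_command --steps '[0.004,0,0.002,0,-1,0.008,0,0.002,0,-1,0.012,0,0.002,0,-1,0.016,0,0.002,0,-1,0.02,0,0.002,0,-1,0.02,0,0.002,0,-1]' --squeeze 20

```text
clock: 20.9
ee_pos: [0.5454, -0.1821, 0.0769]
ee_rot: [[0.002, 0.154, 0.988], [-0.001, 0.988, -0.154], [-1.0, -0.001, 0.002]]
contact_force: [-4.3, 1.6, 10.2]
width: 0.0266
```

```bash
python3 -c "
from h import *
com(3,0)
snap('scene','s11',(150,70,360,200),3.8)
P=cams.camera_params('scene')
a=np.radians(-8.86);u=np.array([np.cos(a),np.sin(a)]);n=np.array([-u[1],u[0]])
s=monitor.sense();o=s['ee_pos'][:2]+.025*u
for th in (0,3,5):
  t=np.radians(th); r=[]
  for x,y,z in [(.12,.014,.02),(.12,.014,0),(-.22,.014,.02),(-.22,-.014,.02),(-.22,.014,0)]:
    r.append(np.round((np.array(proj(P,[*(o+x*u+y*n),s['ee_pos'][2]+.008+z+(x+.025)*np.tan(t)]))-[150,70]+.5)*3.8-.5))
  print(th,r)
"
```

```text
t 21.05 mean [-3.2931  1.4574  9.7047  0.4963  1.2778 -0.0371] sd [0.311 0.518 0.508 0.029 0.011 0.036]
W -9.73954040537618 d along tool z (m) -0.1378063806772005 off-axis torque 0.28862359338949756
t 21.05 pos [ 0.5454 -0.1821  0.0769] yaw 81.14 tilt [ 0.002 -0.001 -1.   ] shares [0. 0. 0.] turn 0 F [-2.95  2.13 10.4 ] T [ 0.461  1.293 -0.012] w 0.0266 q [-25.1  11.2  -2.7  76.   -0.  -16.3]
0 [array([135., 359.]), array([138., 382.]), array([588., 267.]), array([572., 247.]), array([586., 289.])]
3 [array([134., 350.]), array([136., 374.]), array([587., 279.]), array([571., 259.]), array([584., 301.])]
5 [array([133., 344.]), array([136., 368.]), array([586., 286.]), array([570., 267.]), array([584., 308.])]
```

View pics/s11.png

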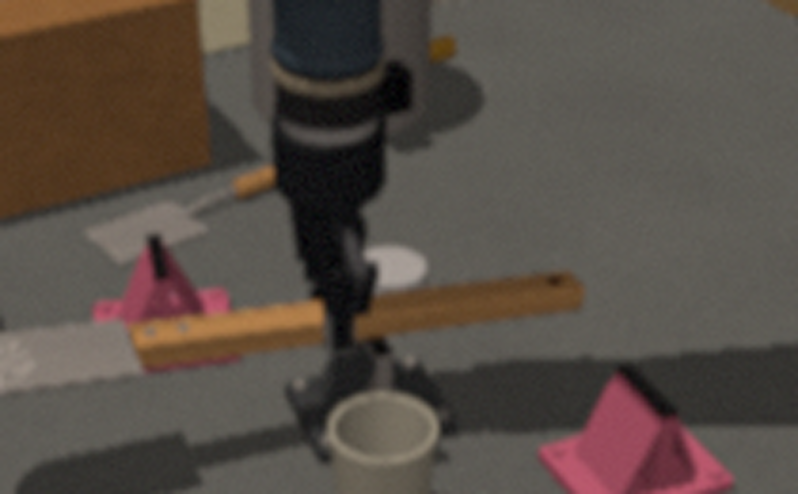

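Request:
arm_command --steps '[-0.03,0,0,0,-1,-0.08,0,0.02,0,-1,-0.1,0,0.09,0,-1,-0.1,0,0.17,0,-1,-0.1,0,0.25,0,-1,-0.1,0,0.31,0,-1,-0.08,0,0.32,0,-1,-0.06,0,0.32,0,-1,-0.06,0,0.32,0,-1]'

```text
clock: 22.22
ee_pos: [0.6227, -0.1939, 0.0875]
ee_rot: [[-0.003, 0.154, 0.988], [0.001, 0.988, -0.154], [-1.0, 0.001, -0.003]]
contact_force: [1.4, -0.3, -3.6]
width: 0.0267
```

```bash
python3 -c "
from h import *
com(4,0)
snap('scene','s12',(100,70,340,220),3.3)
"
```

```text
t 22.425 mean [-5.5100e-02 -5.9200e-02 -3.7057e+00  1.2100e-02  7.0800e-02  1.6000e-03] sd [0.422 0.394 0.142 0.034 0.017 0.041]
W 3.6708564511226824 d along tool z (m) 0.02043537508594054 off-axis torque -0.003969352044929329
t 22.425 pos [ 0.6238 -0.1943  0.0891] yaw 81.14 tilt [ 0. -0. -1.] shares [0. 0. 0.] turn 0 F [ 0.64 -0.74 -3.58] T [-0.012  0.055 -0.027] w 0.0269 q [-23.2  22.7  12.8  80.1  -0.  -14.3]
```

View pics/s12.png

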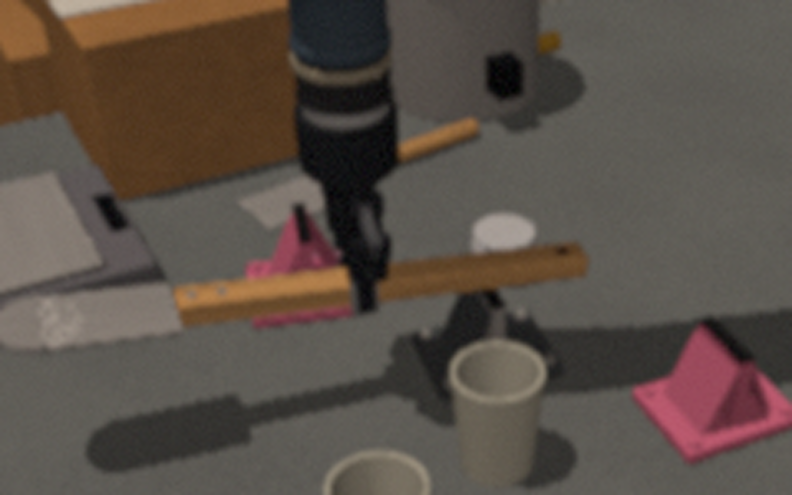

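Request:
arm_command --steps '[0.01,0,0,0,-1,0.02,0,0,0,-1,0.027,0,0,0,-1,0.033,0,0,0,-1,0.039,0,0,0,-1,0.044,0,0,0,-1,0.044,0,0,0,-1]'

```text
clock: 23.35
ee_pos: [0.6247, -0.1946, 0.0781]
ee_rot: [[0.001, 0.154, 0.988], [-0.001, 0.988, -0.154], [-1.0, -0.0, 0.002]]
contact_force: [3.4, -1.5, 3.1]
width: 0.0267
```

```bash
cat >> h.py <<'E'
def pred(cr,sc,off=.008,ths=(0,2,4,6)):
    P=cams.camera_params('scene')
    s=monitor.sense();R=np.array(s['ee_rot']);u=R[:2,2]/np.linalg.norm(R[:2,2]);n=np.array([-u[1],u[0]]);o=s['ee_pos'][:2]+.025*u
    for th in ths:
        t=np.radians(th); r=[]
        for x,y,z in [(.12,.014,.02),(.12,.014,0),(-.22,.014,.02),(-.22,-.014,.02),(-.22,.014,0),(.253,0,.012)]:
            r.append(np.round((np.array(proj(P,[*(o+x*u+y*n),s['ee_pos'][2]+off+z+(x+.025)*np.tan(t)]))-[cr[0],cr[1]]+.5)*sc-.5).astype(int).tolist())
        print(th,r)
E
python3 -c "
from h import *
com(3,0)
snap('scene','s13',(100,70,340,220),3.3)
pred((100,70),3.3)
"
```

```text
t 23.5 mean [ 2.6107 -1.4046  1.9457 -0.1123  0.1365  0.0901] sd [0.202 0.392 0.318 0.041 0.029 0.021]
W -1.9805313975530952 d along tool z (m) -0.06100059279781969 off-axis torque -0.13683754142476307
t 23.5 pos [ 0.6245 -0.1945  0.0781] yaw 81.15 tilt [ 0.001 -0.001 -1.   ] shares [0. 0. 0.] turn 0 F [ 2.76 -1.66  2.29] T [-0.169  0.131  0.069] w 0.0265 q [-23.2  22.9  11.9  78.9  -0.  -14.3]
0 [[178, 331], [182, 352], [589, 248], [576, 231], [588, 268], [-3, 365]]
2 [[177, 326], [181, 347], [589, 255], [576, 237], [588, 275], [-6, 355]]
4 [[176, 321], [180, 342], [589, 262], [576, 244], [587, 281], [-9, 345]]
6 [[175, 315], [179, 336], [588, 268], [575, 251], [587, 288], [-12, 335]]
```

View pics/s13.png

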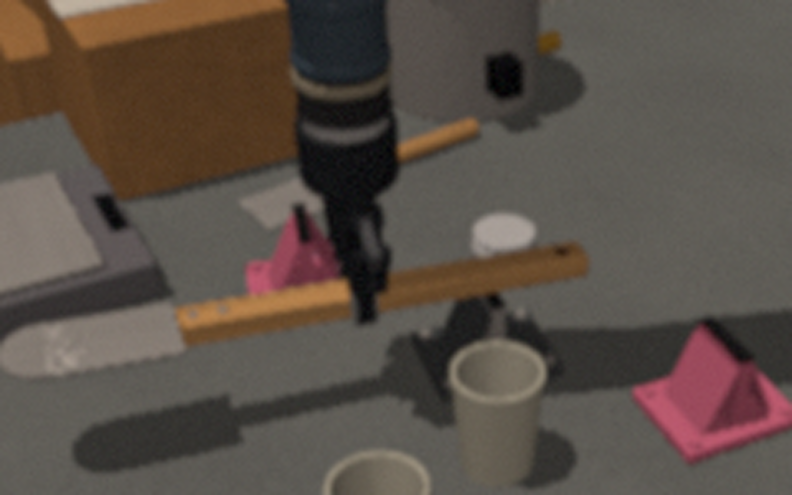

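Request:
arm_command --steps '[0.005,0,0,0,-1,0.01,0,0,0,-1,0.014,0,0,0,-1,0.018,0,0,0,-1,0.021,0,0,0,-1,0.021,0,0,0,-1]'

```text
clock: 24.3
ee_pos: [0.6241, -0.1943, 0.0725]
ee_rot: [[0.0, 0.154, 0.988], [0.0, 0.988, -0.154], [-1.0, 0.0, 0.0]]
contact_force: [2.9, -0.4, 2.6]
width: 0.0269
```

```bash
python3 -c "
from h import *
com(3,0)
snap('scene','s14',(100,70,340,220),3.3)
pred((100,70),3.3)
"
```

```text
t 24.45 mean [ 2.6859 -0.5705  3.1103 -0.0257  0.1169  0.0326] sd [0.604 0.23  0.117 0.01  0.003 0.035]
W -3.145149045144218 d along tool z (m) -0.03647605035880976 off-axis torque -0.048412509584138584
t 24.45 pos [ 0.6241 -0.1942  0.0726] yaw 81.14 tilt [ 0.  0. -1.] shares [0. 0. 0.] turn 0 F [ 3.29 -0.57  2.95] T [-0.027  0.113  0.001] w 0.0265 q [-23.2  23.1  11.4  78.3   0.  -14.3]
0 [[180, 337], [184, 358], [589, 254], [577, 236], [588, 273], [-1, 371]]
2 [[179, 332], [183, 352], [589, 260], [576, 243], [588, 280], [-4, 361]]
4 [[178, 327], [182, 347], [589, 267], [576, 249], [587, 286], [-7, 351]]
6 [[177, 321], [181, 342], [588, 274], [575, 256], [587, 293], [-10, 340]]
```

View pics/s14.png

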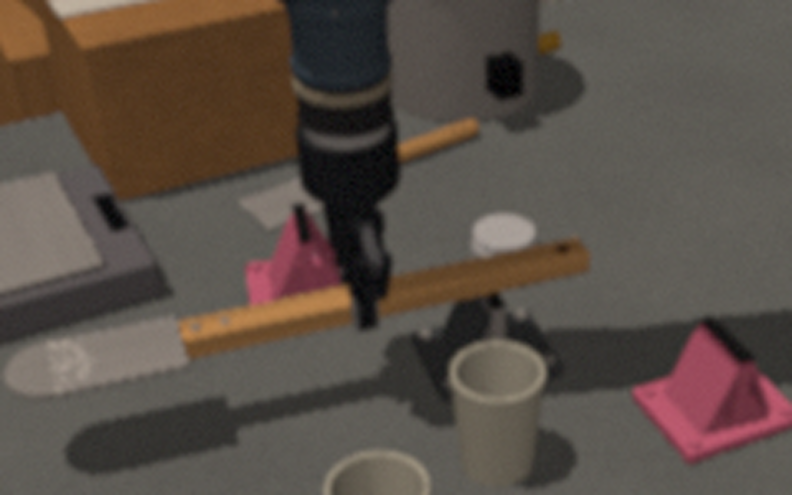

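Request:
arm_command --steps '[-0.03,0,0,0,-1,-0.06,0,-0.03,0,-1,-0.07,0,-0.12,0,-1,-0.07,0,-0.24,0,-1,-0.07,0,-0.36,0,-1,-0.07,0,-0.47,0,-1,-0.07,0,-0.52,0,-1,-0.06,0,-0.528,0,-1,-0.06,0,-0.528,0,-1]' --squeeze 60

```text
clock: 25.62
ee_pos: [0.494, -0.174, 0.0873]
ee_rot: [[0.0, 0.154, 0.988], [0.0, 0.988, -0.154], [-1.0, 0.0, 0.0]]
contact_force: [0.5, -0.0, -3.8]
width: 0.0268
```

```bash
python3 -c "
from h import *
com(40,2)
snap('scene','s15',(150,70,360,200),3.8)
pred((150,70),3.8,ths=(-2,0,2))
plan([.4936,-.1739,.076],81)
"
```

```text
t 27.725 mean [-5.9900e-02 -5.0300e-02 -3.3433e+00  7.5000e-03  8.3000e-02  3.1000e-03] sd [0.461 0.471 0.508 0.028 0.03  0.038]
W 3.308407104480757 d along tool z (m) 0.026108150461127064 off-axis torque -0.010342782195436702
t 27.725 pos [ 0.4936 -0.1739  0.0876] yaw 81.14 tilt [ 0.  0. -1.] shares [0. 0. 0.] turn 0 F [-0.52 -0.03 -3.65] T [-0.014  0.082  0.096] w 0.0264 q [-26.8   3.5  -9.9  76.6   0.  -17.9]
-2 [[209, 337], [211, 361], [655, 234], [637, 215], [651, 257], [13, 380]]
0 [[209, 331], [211, 355], [653, 242], [636, 223], [650, 265], [11, 368]]
2 [[208, 325], [210, 349], [652, 250], [635, 231], [649, 272], [8, 356]]
t 27.775 pos [ 0.4936 -0.174   0.0876] yaw 81.14 tilt [-0. -0. -1.] shares [ 0.046  0.    -0.   ] turn 0.002 F [ 0.11 -0.19 -3.33] T [-0.017  0.077 -0.004] w 0.0265 q [-26.8   3.5  -9.9  76.6  -0.  -17.9]
```

View pics/s15.png

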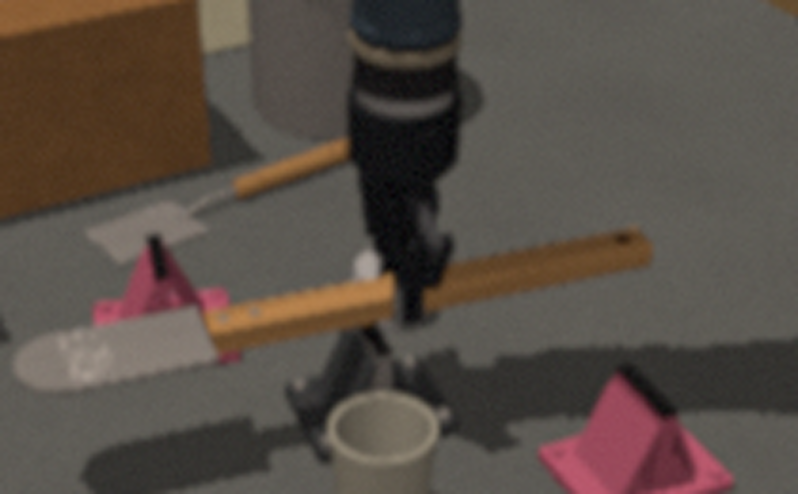

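Request:
arm_command --steps '[0.02,0,-0.006,0,-1,0.036,0,-0.006,0,-1,0.048,0,-0.006,0,-1,0.056,0,-0.006,0,-1,0.056,0,-0.006,0,-1,0.056,0,-0.006,0,-1]'

```text
clock: 28.52
ee_pos: [0.4922, -0.1738, 0.0739]
ee_rot: [[0.0, 0.154, 0.988], [-0.0, 0.988, -0.154], [-1.0, -0.0, 0.0]]
contact_force: [-1.6, 0.4, -0.4]
width: 0.0264
```

```bash
python3 -c "
from h import *
com(4,0)
"
```

```text
t 28.725 mean [-1.9975  0.7321  0.4458  0.1635  0.3679  0.0347] sd [0.426 0.564 0.175 0.013 0.025 0.034]
W -0.48066209960686973 d along tool z (m) -0.8152299825920426 off-axis torque 0.09989117366430268
t 28.725 pos [ 0.4922 -0.1737  0.0739] yaw 81.14 tilt [ 0. -0. -1.] shares [0. 0. 0.] turn 0 F [-2.59  0.47  0.73] T [ 0.152  0.393 -0.018] w 0.0264 q [-26.8   3.7 -11.3  75.    0.  -18. ]
```

Request:
arm_command --steps '[-0.0005,0.0003,-0.001,0,-1,-0.0005,0.0003,-0.001,0,-1]' --squeeze 20

```text
clock: 28.98
ee_pos: [0.4922, -0.1738, 0.0739]
ee_rot: [[0.001, 0.154, 0.988], [-0.0, 0.988, -0.154], [-1.0, -0.0, 0.001]]
contact_force: [-1.3, 0.4, 1.1]
width: 0.0263
```

```bash
python3 -c "
from h import *
com(6,1)
"
```

```text
t 29.325 mean [-0.2857  0.8644  0.7407  0.0685  0.0934  0.005 ] sd [0.387 0.701 0.324 0.025 0.055 0.032]
W -0.7755657828213963 d along tool z (m) -0.1367028036974739 off-axis torque 0.04834485135677748
t 29.325 pos [ 0.4922 -0.1737  0.0739] yaw 81.14 tilt [ 0.001 -0.    -1.   ] shares [0. 0. 0.] turn 0 F [0.27 1.86 0.79] T [ 0.031 -0.004 -0.016] w 0.027 q [-26.8   3.7 -11.4  74.9   0.  -17.9]
```

Request:
arm_command --steps '[-0.0003,0,0,0,-0.36,-0.0003,0,0,0,-0.33]'

```text
clock: 29.58
ee_pos: [0.492, -0.1737, 0.0737]
ee_rot: [[0.0, 0.154, 0.988], [-0.0, 0.988, -0.154], [-1.0, -0.0, 0.0]]
contact_force: [0.2, -0.2, 1.2]
width: 0.0287
```

```bash
python3 -c "
from h import *
snap('scene','s16',(150,70,360,200),3.8)
com(1,0)
pred((150,70),3.8,off=.006,ths=(-2,0,2))
"
```

```text
t 29.675 mean [ 0.3204 -0.2439  0.0777  0.0016 -0.0395  0.0095] sd [0. 0. 0. 0. 0. 0.]
W -0.11251864902960922 d along tool z (m) 0.3162239347445181 off-axis torque 0.0026701733573719307
t 29.675 pos [ 0.492  -0.1737  0.0738] yaw 81.14 tilt [ 0. -0. -1.] shares [0. 0. 0.] turn 0 F [ 0.32 -0.24  0.08] T [ 0.002 -0.04   0.01 ] w 0.0285 q [-26.8   3.7 -11.4  75.   -0.  -17.9]
-2 [[213, 355], [215, 378], [654, 252], [636, 233], [651, 274], [19, 397]]
0 [[213, 349], [215, 372], [653, 260], [635, 241], [649, 282], [17, 386]]
2 [[212, 343], [214, 367], [652, 267], [634, 248], [648, 289], [15, 375]]
```

View pics/s16.png

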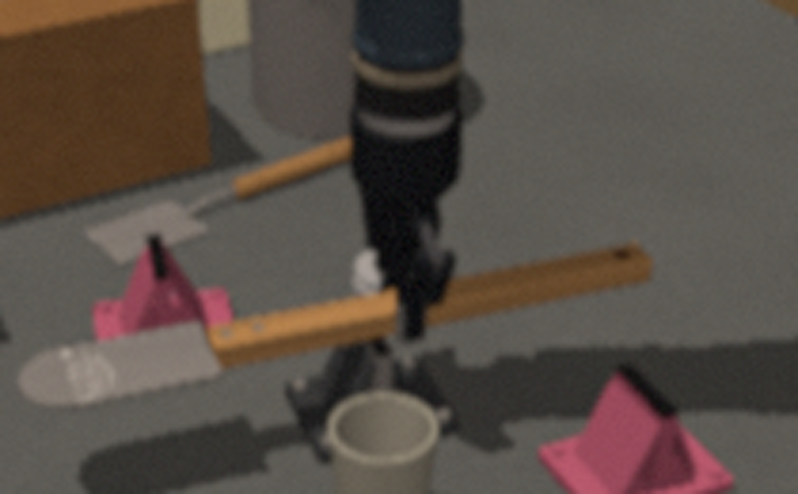

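```bash
python3 -c "
from h import *
import cv2
A=cv2.imread('pics/raw_s16.png')
L=[A[120:180,150:330]]
for i in range(4):
  b=cams.read_camera('scene')[:,:,::-1]
  L.append(b[120:180,150:330])
cv2.imwrite('pics/seq.png',cv2.resize(np.vstack([L[0],L[2],L[4]]),None,fx=3.3,fy=3.3,interpolation=cv2.INTER_CUBIC))
print(monitor.sense()['clock'])
"
```

```text
29.875
```

View pics/seq.png

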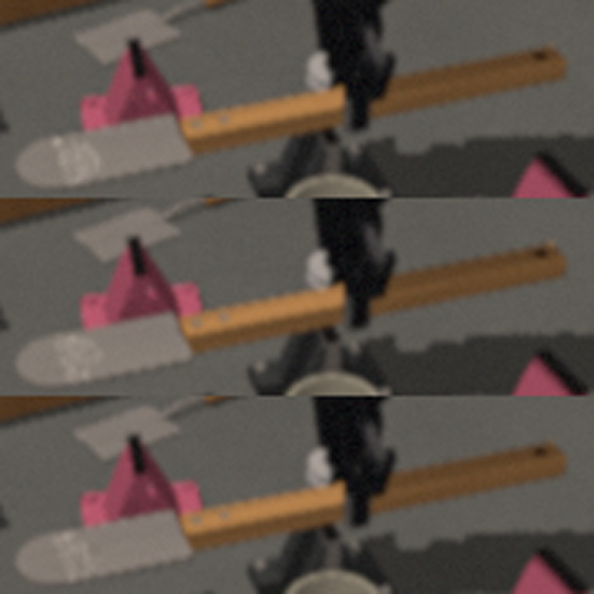

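Request:
arm_command --steps '[-0.0003,0,0,0,-0.3,-0.0003,0,0,0,-0.26,-0.0003,0,0,0,-0.22]'

```text
clock: 30.25
ee_pos: [0.4919, -0.1736, 0.0738]
ee_rot: [[0.0, 0.154, 0.988], [0.0, 0.988, -0.154], [-1.0, 0.0, 0.0]]
contact_force: [-0.4, 0.0, 0.7]
width: 0.033
```

```bash
python3 -c "
from h import *
import cv2
A=cv2.imread('pics/raw_s16.png')
L=[A[120:180,150:330]]
for i in range(5):
  b=cams.read_camera('scene')[:,:,::-1]
  L.append(b[120:180,150:330])
cv2.imwrite('pics/seq2.png',cv2.resize(np.vstack([L[0],L[1],L[5]]),None,fx=3.3,fy=3.3,interpolation=cv2.INTER_CUBIC))
s=monitor.sense();print(s['clock'],s['width'],s['contact_force'])
"
```

```text
30.5 0.03326432379413821 [-0.58995024 -0.28354817 -0.25315927]
```

View pics/seq2.png

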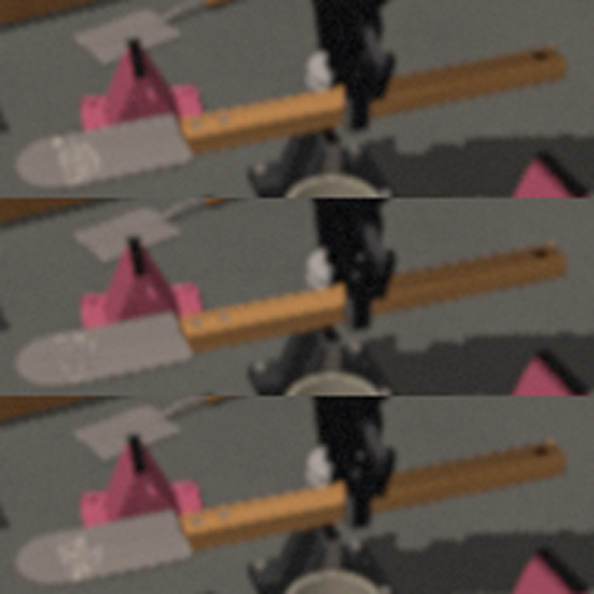

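Request:
arm_command --steps '[0,0,0,0,0,0,0,0,0,0.2,0,0,0,0,0.2,-0.02,0,0,0,0.2,-0.06,0,0,0,0.2,-0.12,0,0,0,0.2,-0.2,0,0,0,0.2,-0.3,0,0,0,0.2,-0.45,0,0,0,0.2,-0.6,0,0,0,0.2]'

```text
clock: 31.75
ee_pos: [0.492, -0.1736, 0.2262]
ee_rot: [[0.001, 0.154, 0.988], [-0.001, 0.988, -0.154], [-1.0, -0.0, 0.001]]
contact_force: [-0.3, 0.8, -0.1]
width: 0.0508
```

```bash
python3 -c "
from h import *
snap('scene','s17',(150,70,360,200),3.8)
snap('wrist','w17',None,1.5)
plan([0,0,0])
"
```

```text
t 31.85 pos [ 0.4945 -0.1749  0.2308] yaw 81.14 tilt [ 0.01  -0.005 -1.   ] shares [ 0.9    0.39  -2.072] turn 0 F [0.62 0.58 0.72] T [-0.057  0.     0.026] w 0.051 q [-26.8   1.9   4.8  92.2   0.  -17.9]
```

View pics/s17.png

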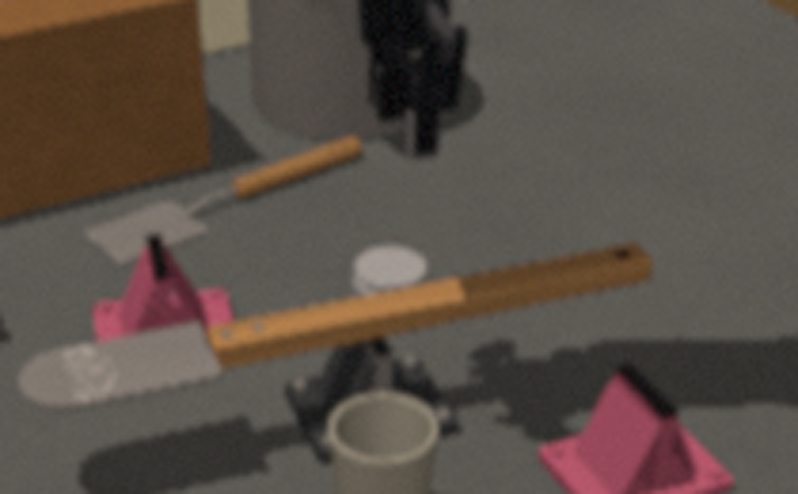

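View pics/w17.png

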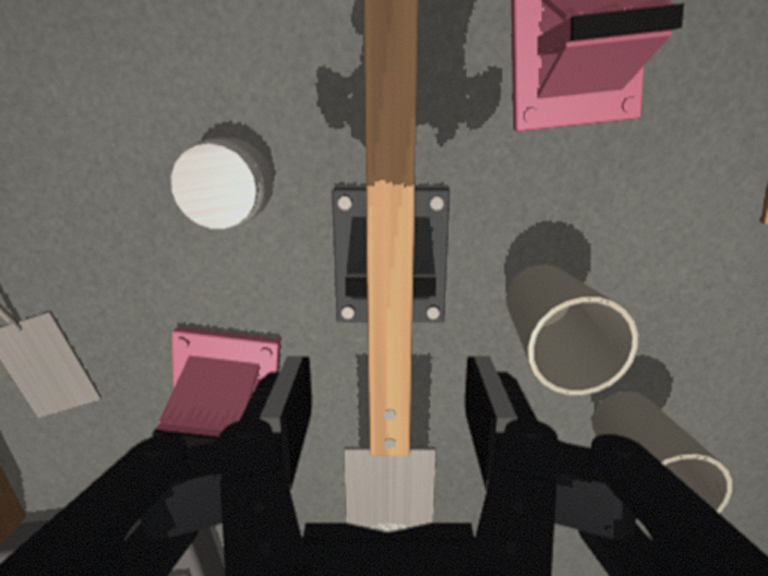

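Request:
arm_command --steps '[-0.1,0,0,0,0.2,-0.1,0,0,0,0.2,-0.1,0,0,0,0.2,-0.1,0,0,0,0.2,-0.1,0,0,0,0.2,-0.1,0,0,0,0.2,-0.1,0,0,0,0.2,-0.1,0,0,0,0.2,-0.1,0,0,0,0.2,-0.1,0,0,0,0.2]'

```text
clock: 33.1
ee_pos: [0.4919, -0.1736, 0.2489]
ee_rot: [[0.0, 0.154, 0.988], [0.0, 0.988, -0.154], [-1.0, 0.0, 0.0]]
contact_force: [-0.9, -0.4, -0.3]
width: 0.0511
```

```bash
python3 -c "
from h import *
snap('scene','s18',(150,70,360,200),3.8)
snap('top','t18')
a=cv2.imread('pics/raw_top1.png');b=cv2.imread('pics/raw_t18.png')
cv2.imwrite('pics/cmp2.png',np.hstack([a[90:300,100:420],b[90:300,100:420]]))
a=cv2.imread('pics/raw_s17.png');b=cv2.imread('pics/raw_s18.png');print(cv2.absdiff(a,b)[130:200,150:330].mean())
print(monitor.sense()['clock'])
"
```

```text
1.8197619047619047
33.2
```

View pics/s18.png

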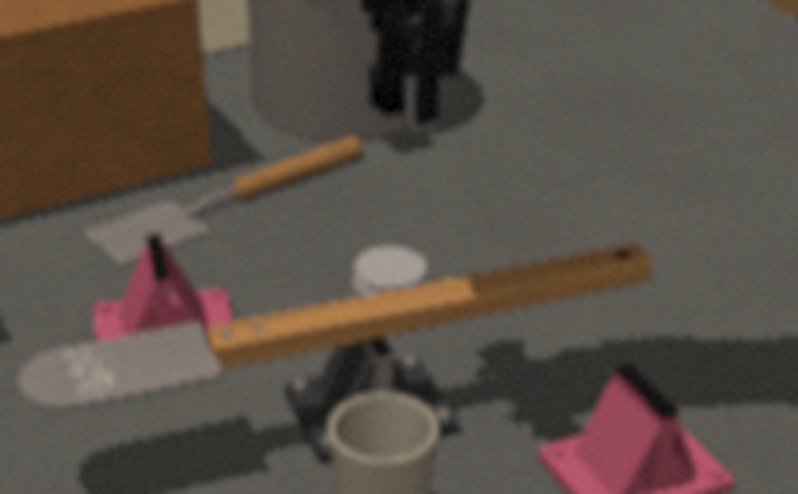

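View pics/cmp2.png

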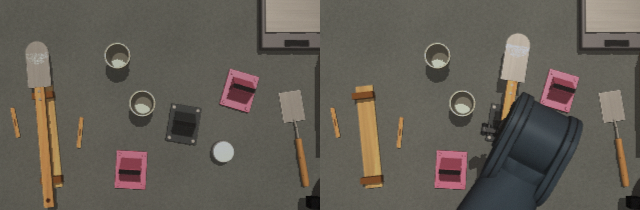

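The paddle is level and still on the ridge: the tip stays at (20,380) in both of the last scene crops. The gripper is well clear and the bystanders are where they were, so I'm handing in.

```bash
python3 -c "
from h import *
print(job.finish_job())"
```

```text
the job is handed in; nothing more can be done
None
```

The paddle is balanced across the grey steel stand's ridge, lying level by itself. I handed the job in at about 33 s with the gripper well clear.

- **How it was done:** I gripped the handle about 25 mm behind its origin and weighed it in the air at about 3.3 N. The wrist moment put the balance point about 25 mm ahead of the grip. I lowered it onto the ridge, eased off the side forces and opened the fingers in small steps.
- **First release failed:** The first set-down had the ridge about 27 mm ahead of the grip, and on release the paddle tipped about 5 degrees nose-up, inside the 15 degree limit. I caught it by closing the fingers again.
- **Levelling it again:** I levelled the paddle in a light grip by pressing its handle on the ridge. One press reached about 10 N on the wrist. The second set-down, about 4 mm along, held.
- **Unresolved disagreement:** The force readings in the air gave 24 to 28 mm, which should not have tipped at 27 mm. The tipping itself suggested about 20 mm. I placed it between the two, so I can't say exactly how much margin it has on the 12 mm ridge.
- **Last checks:** Scene pictures just after release and about 1.3 s later show the paddle unmoved and level to within about 1 degree. In the top view the jars, clip bars, spatula and both pink look-alikes are unmoved. The arm hid the tin there, but the scene pictures show it in place.

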